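Pack and lock the relish-pot carrier

ROBOT

A 6-joint arm with a two-finger parallel gripper is mounted at the origin on the work surface. World frame = base frame: x ahead of the robot, y to its left, z up, the work surface at z = 0. Lengths are in m, angles in rad, forces in N, time in s.
With the tool pointing down it reaches from about 0.3 to 1 m from the base axis. Payload 5.1 kg.
Tool frame: the origin (TCP) lies at the very end of the fingers, on their centre line; the grasp point (between the pads) lies 19 mm behind it; z points along the fingers, x is the direction in which the jaws open and shut, and the axes are right-handed (so a half turn about z gives the same grasp; the last joint's range is limited). The gripper opens to 95 mm and grips with 3 to 60 N. Pads are 20 mm wide; open, the fingers measure 119 mm over their backs; the gripper's body (75 mm by 180 mm) begins 59 mm behind the grasp point.
Start: joints at [-1.244, 0.124, 1.65, -0, 1.367, -0.083], TCP at [0.259, -0.596, 0.215] pointing down, gripper open.
Joint ranges: [-2.61, 2.61], [-1.02, 2.33], [0.03, 2.71], [-1.35, 4.49], [0.32, 2.68], [-2.91, 2.91]. Speed limits (rad/s): [2.57, 2.57, 3.14, 3.14, 3.14, 3.14].

INTERFACE

Orientations are given as a 3x3 rotation matrix whose columns are the frame's x, y, z axes.
In Python, from bench import get_obs, vision, ticket gives the robot as it stands.
- The arm moves only by the tool arm_command, never from a script. Its argument "commands" is a list of rows, each a list of 3 entries, a list of its own where there are three numbers: the turn, a rotation vector about the tool's x, y, z in rad, then the shift along the tool's x, y, z in m, then the finger opening in m, from 0 to 0.0951. A call has exactly 5 rows; each row shifts and turns the commanded pose from where the row before left it, along the tool's axes as they then stand; what a row does not reach is not made up. A row lasts 1/8 s, in which the tool goes at most 62.5 mm and 10.7 degrees, less where a joint would pass 70% of its speed; a pose out of reach is approached as far as the arm can. A call with a gripper value outside its range is refused whole. The fingers move at their own pace and stop on an object; "grip_force" is the grip in N (left out, the last holds). Time passes only in rows, so rows that do not move let the fingers close, or fill a call up. It gives the time, the measured TCP pose, the force and the opening at its end, in the units of the state.
- get_obs(): the state, without advancing time (a new reading comes with each control period).
- vision.snapshot(name): name is "side" or "top"; returns a dict with "pixels" (420x560x3 uint8, red, green, blue), "mtx" (3x3 intrinsics, pixels), "k1" (the pictures are not rectified: a ray, as slopes to the right and down, at radius r is drawn at 1 + k1 r^2 times it, then the intrinsics apply), "eye" and "rotation" of the camera in the world. Camera axes: x right, y up, looking along -z (the intrinsics and any distortion apply to the point x, -y, -z); pixel columns grow to the right and rows downward; lengths in m; the calibration is good to about 2 mm. A picture is of the moment at which its call begins. There is no depth.
- ticket.hand_in(): hands the job in, once; it reports no verdict.
The state is a dict: "time": time; "q": joint angles; "qd": joint speeds; "joint_torque": joint torques, N m; "ee_pos": TCP position; "eef_rot": TCP orientation; "force": force on the tool from outside, world axes, zero at the start; "ft_torque": the same for the moment, N m; "opening": finger opening in m.
Only numpy, scipy, OpenCV 4.12 (cv2) and the standard library are available. Lean on these libraries where they do the work, as an engineer would, in place of code of your own. Each camera call takes 0.05 s, during which the arm holds its last target.

TASK

Get the relish pots ready to be carried from the dinner table: stand every pot upright in its own bay of the wooden carrier, press its lid fully down, and lock it with one of the pins, pushed through both eyelets of that bay's brackets over the lid until the pin's handle meets the bracket. Pins left over may stay out; do not disturb the pumpkin or the blue bowl.

Things in the scene. Friction and masses are not known exactly. Their poses are not given: they have to be found in the camera images.
- carrier: Fixed pale wooden carrying board for pots: 116 mm deep (its x), 290 mm wide (its y), 16 mm thick, origin under its centre, z up. On it three bays in a row along its y, 95 mm apart. Each bay is a round recess, 60 mm across and 6 mm deep, between two upright brackets, one at -x and one at +x of it, each with a round eyelet.
- bay0 (a point): Centre of the recess floor, where a pot's underside rests, of the bay at carrier y = +95 mm; 10 mm above the table. Axes as the carrier's.
- bay1 (a point): Centre of the recess floor, where a pot's underside rests, of the bay in the middle of the carrier; 10 mm above the table. Axes as the carrier's.
- bay2 (a point): Centre of the recess floor, where a pot's underside rests, of the bay at carrier y = -95 mm; 10 mm above the table. Axes as the carrier's.
- lock0 (a point): Point 78 mm straight above bay0, on the axis of that bay's two eyelets and midway between its brackets; its x axis runs along the eyelets' axis. Eyelets: 18 mm diameter. Brackets: 44 mm wide in y, 10 mm thick, inner faces 38 mm and outer faces 48 mm either side of this point, tops 19 mm above it.
- lock1 (a point): Point 78 mm straight above bay1, on the axis of that bay's two eyelets and midway between its brackets; its x axis runs along the eyelets' axis. Eyelets: 18 mm diameter. Brackets: 44 mm wide in y, 10 mm thick, inner faces 38 mm and outer faces 48 mm either side of this point, tops 19 mm above it.
- lock2 (a point): Point 78 mm straight above bay2, on the axis of that bay's two eyelets and midway between its brackets; its x axis runs along the eyelets' axis. Eyelets: 18 mm diameter. Brackets: 44 mm wide in y, 10 mm thick, inner faces 38 mm and outer faces 48 mm either side of this point, tops 19 mm above it.
- pot0: Round white ceramic pot, 56 mm diameter, body 60 mm high, about 0.34 kg, origin at the centre of its underside, z up. Captive flat dark-wood lid, 56 mm across, 8 mm thick: its top is 78 mm above the pot's underside while proud, 68 mm when fully down. Stands on a place mat. Two or three pots are there; None if absent.
- pot0_lid (a joint): How far the lid of pot0 is pressed down, m: 0 = standing 10 mm proud on its stopper, 0.010 = fully down. It needs about 6 N and stays where it is left. A proud lid stands in the way of a locking pin. None if the pot is absent.
- pot1: Round white ceramic pot, 56 mm diameter, body 60 mm high, about 0.34 kg, origin at the centre of its underside, z up. Captive flat dark-wood lid, 56 mm across, 8 mm thick: its top is 78 mm above the pot's underside while proud, 68 mm when fully down. Stands on a place mat. Two or three pots are there; None if absent.
- pot1_lid (a joint): How far the lid of pot1 is pressed down, m: 0 = standing 10 mm proud on its stopper, 0.010 = fully down. It needs about 6 N and stays where it is left. A proud lid stands in the way of a locking pin. None if the pot is absent.
- pot2: Round white ceramic pot, 56 mm diameter, body 60 mm high, about 0.34 kg, origin at the centre of its underside, z up. Captive flat dark-wood lid, 56 mm across, 8 mm thick: its top is 78 mm above the pot's underside while proud, 68 mm when fully down. Stands on a place mat. Two or three pots are there; None if absent.
- pot2_lid (a joint): How far the lid of pot2 is pressed down, m: 0 = standing 10 mm proud on its stopper, 0.010 = fully down. It needs about 6 N and stays where it is left. A proud lid stands in the way of a locking pin. None if the pot is absent.
- pin0: Locking pin, 185 mm long, 0.1 kg: square wooden handle 24 x 24 x 75 mm with a round brass rod (14 mm diameter, 110 mm long, tip tapered to 8 mm) out of one end. Origin at the centre of the handle's underside, x along the rod to its tip, z up; rod axis 12 mm above the underside, from x = 37.5 to 147.5 mm. Lies flat on a place mat, balanced on its handle.
- pin0_mid (a point): Point on the rod axis of pin0, 85.5 mm from its origin along x (48 mm from the handle's end face); it coincides with a lock point when the pin is fully home with its handle against the bracket.
- pin1: Locking pin, 185 mm long, 0.1 kg: square wooden handle 24 x 24 x 75 mm with a round brass rod (14 mm diameter, 110 mm long, tip tapered to 8 mm) out of one end. Origin at the centre of the handle's underside, x along the rod to its tip, z up; rod axis 12 mm above the underside, from x = 37.5 to 147.5 mm. Lies flat on a place mat, balanced on its handle.
- pin1_mid (a point): Point on the rod axis of pin1, 85.5 mm from its origin along x (48 mm from the handle's end face); it coincides with a lock point when the pin is fully home with its handle against the bracket.
- pin2: Locking pin, 185 mm long, 0.1 kg: square wooden handle 24 x 24 x 75 mm with a round brass rod (14 mm diameter, 110 mm long, tip tapered to 8 mm) out of one end. Origin at the centre of the handle's underside, x along the rod to its tip, z up; rod axis 12 mm above the underside, from x = 37.5 to 147.5 mm. Lies flat on a place mat, balanced on its handle.
- pin2_mid (a point): Point on the rod axis of pin2, 85.5 mm from its origin along x (48 mm from the handle's end face); it coincides with a lock point when the pin is fully home with its handle against the bracket.
- pumpkin: Small cream pumpkin, 90 mm across, 65 mm high to its stem, beside the carrier; a bystander. Origin at the centre of its underside.
- sauce_bowl: Blue ceramic sauce bowl, 92 mm across, 45 mm high, beside the carrier; a bystander. Origin at the centre of its underside.
Not all that is in view belongs to the job. Leave any orange look-alike of the pin2 alone.

How it is judged:
By the outcome, as a careful person would: the job done as asked, in the order asked, and still so for the second after the job is handed in, with the robot touching nothing.
Of pot0, pot1, pot2 only 2 to 3 are there at a start; the rules pass over those that are not, and their reading is None.
At some moment in a run one of pin0, pin1, pin2, pot0, pot1, pot2 may be knocked a few centimetres aside while the robot is not near it.
It also fails if it takes over 210 s, if anything falls off the work surface, if the arm or the gripper's body presses on something with over 40 N, if the wrist force passes 120 N, or if a joint passes its speed limit or range.

## Working session

There is one attempt and no reset: what is moved stays moved. The work goes in short steps, Python scripts to look and compute and a tool call to move; the robot and the scene stay as the last step left them, time stands still between calls to the robot, and variables do not carry over. Pictures are saved under pics/ and viewed, and the job is handed in when it is done.

Besides the shell and the picture viewer there is one more tool, called after ">>>" in YAML: its name, and indented under it one key for each argument. arm_command: Moves the arm, as the interface text tells. Its arguments: {"type":"object","properties":{"commands":{"type":"array"},"grip_force":{"type":"number"}},"required":["commands"]}

```bash
ls; mkdir -p pics; python3 - <<'E'
from bench import get_obs, vision, ticket
import cv2,numpy as np
o=get_obs()
for k in o: print(k,np.round(o[k],3).tolist())
for n in ("top","side"):
    s=vision.snapshot(n)
    cv2.imwrite(f"pics/{n}0.png",cv2.cvtColor(s["pixels"],cv2.COLOR_RGB2BGR))
    print(n,s["mtx"],s["k1"],s["eye"],s["rotation"])
E
```

```text
pics
time 0.0
q [-1.244, 0.124, 1.652, -0.0, 1.367, -0.083]
qd [0.001, 0.002, 0.001, -0.002, -0.0, -0.001]
joint_torque [0.001, -41.76, -35.994, 0.077, 0.049, -0.0]
ee_pos [0.259, -0.596, 0.213]
eef_rot [[0.398, -0.917, -0.001], [-0.917, -0.398, 0.002], [-0.002, -0.0, -1.0]]
force [-0.155, 0.354, -0.246]
ft_torque [-0.024, 0.005, 0.002]
opening 0.096
top [[458.15778389   0.         286.07203281]
 [  0.         458.15778389 207.90323775]
 [  0.           0.           1.        ]] -0.15738875349770812 [0.52026089 0.01498733 1.26318585] [[ 0.00838913  0.99647481 -0.08347198]
 [-0.9998818   0.00943469  0.01213939]
 [ 0.01288413  0.08336027  0.99643618]]
side [[398.15166056   0.         274.07504722]
 [  0.         398.15166056 208.82209057]
 [  0.           0.           1.        ]] -0.016540619773582683 [ 0.39989773 -0.70251321  0.74097974] [[ 0.96949919  0.14704307 -0.19608585]
 [-0.24430776  0.64383069 -0.72511776]
 [ 0.01962255  0.75090638  0.66011709]]
```

View pics/top0.png

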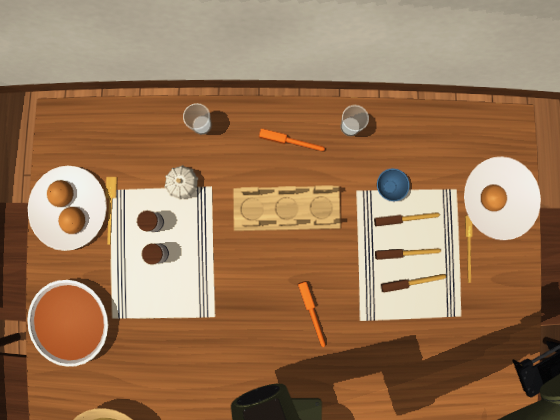

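View pics/side0.png

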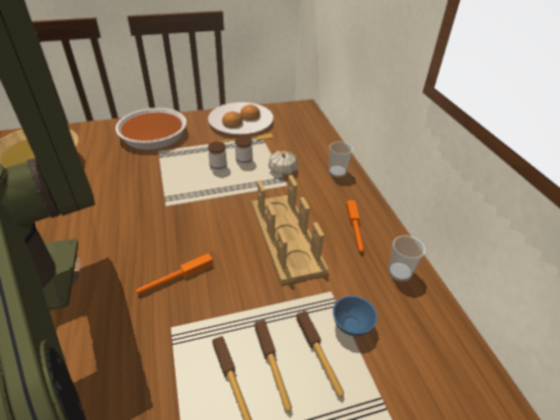

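The top view shows two pots, with lids at (150,220) and (155,253). The three dark-handled pins are at about (388,220), (389,254) and (396,286). The carrier is at (287,208), and the orange look-alikes at (290,138) and (312,312) are decoys. Next I'll enlarge this and measure.

```bash
cat > h.py <<'E'
from bench import get_obs, vision, ticket
import cv2,numpy as np
def snap(n,save=None):
    s=vision.snapshot(n); s["bgr"]=cv2.cvtColor(s["pixels"],cv2.COLOR_RGB2BGR)
    if save: cv2.imwrite("pics/"+save,s["bgr"])
    return s
def dist(s): return np.array([s["k1"],0,0,0,0],float)
def cast(s,uv,z):
    uv=np.asarray(uv,float).reshape(-1,1,2)
    n=cv2.undistortPoints(uv,np.array(s["mtx"]),dist(s)).reshape(-1,2)
    d=np.c_[n[:,0],-n[:,1],-np.ones(len(n))]@np.array(s["rotation"]).T
    e=np.array(s["eye"]); t=(z-e[2])/d[:,2]
    return e+d*t[:,None]
def proj(s,P):
    P=np.asarray(P,float).reshape(-1,3)
    c=(P-np.array(s["eye"]))@np.array(s["rotation"])
    c=c*[1,-1,-1]
    return cv2.projectPoints(c.reshape(-1,1,3),np.zeros(3),np.zeros(3),np.array(s["mtx"]),dist(s))[0].reshape(-1,2)
def crop(s,u0,v0,u1,v1,f,name):
    cv2.imwrite("pics/"+name,cv2.resize(s["bgr"][v0:v1,u0:u1],None,fx=f,fy=f,interpolation=cv2.INTER_CUBIC))
E
python3 - <<'E'
from h import *
s=snap("top")
crop(s,220,170,360,245,5,"carr.png")
crop(s,100,180,230,270,6,"pots.png")
crop(s,350,200,460,300,6,"pins.png")
E
```

```text
(no output)
```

View pics/carr.png

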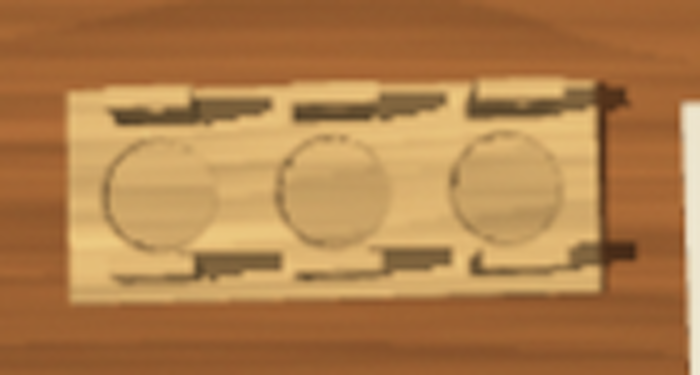

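View pics/pots.png

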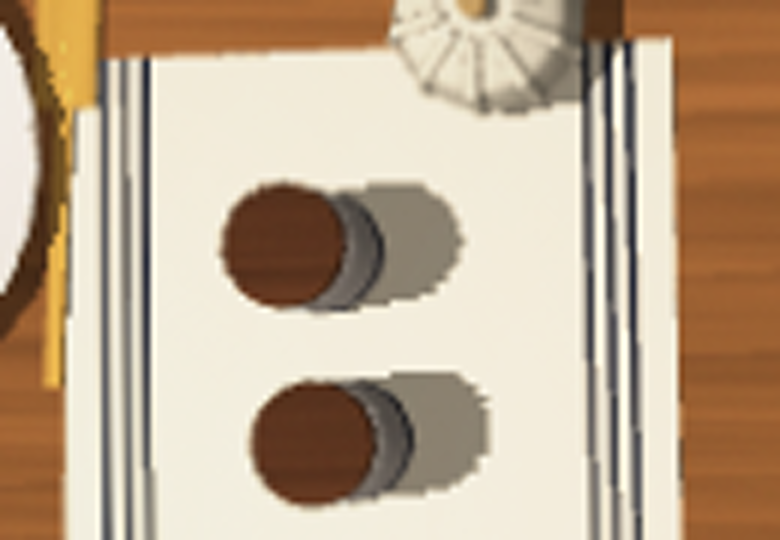

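View pics/pins.png

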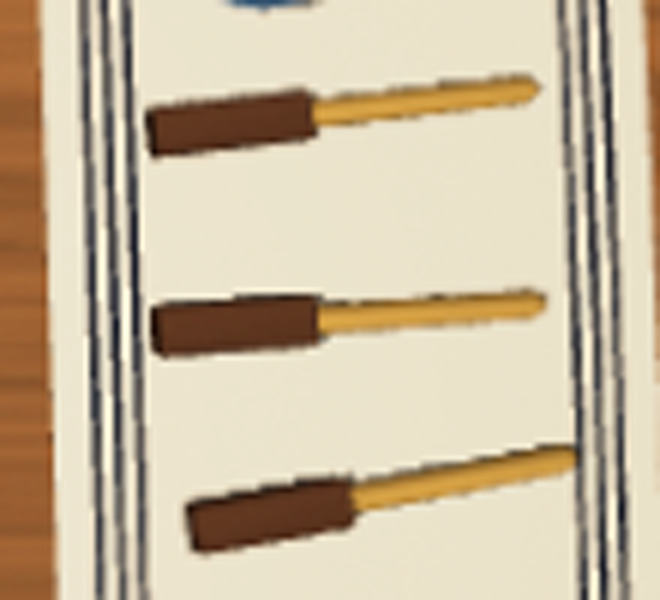

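```bash
cat > meas.py <<'E'
from h import *
s=snap("top"); b=s["bgr"].astype(int); hsv=cv2.cvtColor(s["bgr"],cv2.COLOR_BGR2HSV)
def comps(m,amin,roi):
    mm=np.zeros(m.shape,np.uint8); u0,v0,u1,v1=roi; mm[v0:v1,u0:u1]=m[v0:v1,u0:u1]*255
    n,l,st,c=cv2.connectedComponentsWithStats(mm)
    return [(l==i) for i in range(1,n) if st[i,4]>=amin]
dark=(b[...,2]<135)&(b[...,2]-b[...,0]>25)
brass=(b[...,2]>150)&(b[...,2]-b[...,0]>70)
print("lids")
for m in comps(dark,100,(118,195,205,310)):
    cn=max(cv2.findContours(m.astype(np.uint8),cv2.RETR_EXTERNAL,cv2.CHAIN_APPROX_NONE)[0],key=len)
    (c,ax,a)=cv2.fitEllipse(cn); v,u=np.nonzero(m)
    print(np.round(c,1),np.round(ax,1),m.sum(),[u.mean().round(2),v.mean().round(2)],"z80",cast(s,[u.mean(),v.mean()],0.079)[0].round(4))
print("pins")
H=comps(dark,60,(362,195,455,312))
for m in comps(brass,40,(362,195,455,312)):
    v,u=np.nonzero(m); P=cast(s,np.c_[u,v],0.013)[:,:2]; c=P.mean(0)
    w,V=np.linalg.eigh(np.cov((P-c).T)); d=V[:,1]; 
    if d[1]>0:d=-d
    t=(P-c)@d
    print("brass px",u.mean().round(1),v.mean().round(1),"ctr",c.round(4),"yaw",np.degrees(np.arctan2(d[1],d[0])).round(2),"base",(c+d*t.min()).round(4),"tip",(c+d*t.max()).round(4),(t.max()-t.min()).round(3))
for m in H:
    v,u=np.nonzero(m); print("handle px",u.mean().round(1),v.mean().round(1),"ctr@z18",cast(s,[u.mean(),v.mean()],0.018)[0][:2].round(4))
E
cat > carr.py <<'E'
from h import *
s=snap("top")
f=lambda x,y:[220+(x+.5)/5-.5,170+(y+.5)/5-.5]
for n,(x0,x1,y0,y1) in zip((0,1,2),((103,217,137,250),(277,389,134,247),(450,562,131,244))):
    L=cast(s,[f(x0,(y0+y1)/2),f(x1,(y0+y1)/2),f((x0+x1)/2,y0),f((x0+x1)/2,y1)],0.016)
    print(n,((L[0]+L[1])/2).round(4),((L[2]+L[3])/2).round(4),np.linalg.norm(L[0]-L[1]).round(4),np.linalg.norm(L[2]-L[3]).round(4))
C=cast(s,[f(68,301),f(602,291),f(68,92),f(600,80)],0.016);print(C.round(4))
E
python3 meas.py; python3 carr.py
```

```text
lids
[146.9 220.4] [19.5 19.7] 329 [np.float64(146.86), np.float64(220.44)] z80 [0.5831 0.3646 0.079 ]
[151.8 253.6] [19.4 19.9] 332 [np.float64(151.84), np.float64(253.61)] z80 [0.4968 0.3489 0.079 ]
pins
brass px 420.0 216.6 ctr [ 0.6043 -0.3735] yaw -83.35 base [ 0.5983 -0.3216] tip [ 0.6108 -0.4285] 0.108
brass px 420.8 251.9 ctr [ 0.5063 -0.3745] yaw -86.19 base [ 0.5029 -0.3236] tip [ 0.51 -0.43] 0.107
brass px 426.5 279.7 ctr [ 0.4292 -0.3907] yaw -80.44 base [ 0.4207 -0.3401] tip [ 0.4382 -0.4441] 0.105
handle px 388.1 220.2 ctr@z18 [ 0.5934 -0.2811]
handle px 389.0 253.7 ctr@z18 [ 0.5014 -0.2831]
handle px 394.8 285.3 ctr@z18 [ 0.4149 -0.2994]
0 [0.6228 0.094  0.016 ] [0.6228 0.094  0.016 ] 0.0623 0.0619
1 [ 6.253e-01 -6.000e-04  1.600e-02] [ 6.254e-01 -6.000e-04  1.600e-02] 0.0612 0.062
2 [ 0.6278 -0.0953  0.016 ] [ 0.6279 -0.0953  0.016 ] 0.0615 0.0621
[[ 0.5635  0.1433  0.016 ]
 [ 0.5716 -0.1481  0.016 ]
 [ 0.6782  0.1454  0.016 ]
 [ 0.6878 -0.1471  0.016 ]]
```

```bash
cat > to.py <<'E'
# usage: to.py x y z jawdeg : prints turn (rad, tool axes) then shift in the NEW tool axes
import sys; from h import *
from scipy.spatial.transform import Rotation as R
o=get_obs(); p=np.array(o["ee_pos"]); r=np.array(o["eef_rot"])
x,y,z,a=map(float,sys.argv[1:5]); a=np.radians(a)
T=np.c_[[np.cos(a),np.sin(a),0],[np.sin(a),-np.cos(a),0],[0,0,-1]]
w=R.from_matrix(r.T@T).as_rotvec()
print("t",o["time"],"pos",p.round(4),"jaw",np.degrees(np.arctan2(r[1,0],r[0,0])).round(2),"F",np.round(o["force"],1),"op",round(o["opening"],4),"q",np.round(o["q"],2))
print("turn",w.round(4),"n",np.ceil(np.linalg.norm(w)/.18)); d=np.array([x,y,z])-p
print("shift after turn",(T.T@d).round(4),"now",(r.T@d).round(4),"len",np.linalg.norm(d).round(3))
E
python3 to.py 0.4968 0.3489 0.2 -88.5
python3 -c "
from h import *
s=snap('top');print(cast(s,[[181,182],[393,184]],0.03).round(3))"
```

```text
t 0.25 pos [ 0.2589 -0.5959  0.214 ] jaw -66.52 F [-0.2  0.4 -0.2] op 0.0953 q [-1.24  0.12  1.65  0.    1.37 -0.08]
turn [1.000e-04 1.000e-03 3.836e-01] n 3.0
shift after turn [-0.9383 -0.2626  0.014 ] now [-0.7718 -0.5947  0.0148] len 0.974
[[ 0.692  0.287  0.03 ]
 [ 0.692 -0.293  0.03 ]]
```

>>> arm_command:
  commands:
    - [[0, 0, 0.128], [0, 0, 0], 0.095]
    - [[0, 0, 0.128], [0, 0, 0], 0.095]
    - [[0, 0, 0.128], [0, 0, 0], 0.095]
    - [[0, 0, 0], [-0.045, -0.0125, 0], 0.095]
    - [[0, 0, 0], [-0.045, -0.0125, 0], 0.095]
  grip_force: 25

```text
time: 0.92
ee_pos: [0.2816, -0.5047, 0.2143]
eef_rot: [[0.025, -1.0, 0.0], [-1.0, -0.025, 0.001], [-0.001, -0.0, -1.0]]
force: [0.5, -0.3, -0.5]
opening: 0.095
```

>>> arm_command:
  commands:
    - [[0, 0, 0], [-0.045, -0.0125, 0], 0.095]
    - [[0, 0, 0], [-0.045, -0.0125, 0], 0.095]
    - [[0, 0, 0], [-0.045, -0.0125, 0], 0.095]
    - [[0, 0, 0], [-0.045, -0.0125, 0], 0.095]
    - [[0, 0, 0], [-0.045, -0.0125, 0], 0.095]

```text
time: 1.55
ee_pos: [0.3384, -0.2776, 0.2148]
eef_rot: [[0.025, -1.0, 0.0], [-1.0, -0.025, -0.0], [0.0, -0.0, -1.0]]
force: [0.2, -0.2, 0.1]
opening: 0.0948
```

>>> arm_command:
  commands:
    - [[0, 0, 0], [-0.045, -0.0125, 0], 0.095]
    - [[0, 0, 0], [-0.045, -0.0125, 0], 0.095]
    - [[0, 0, 0], [-0.045, -0.0125, 0], 0.095]
    - [[0, 0, 0], [-0.045, -0.0125, 0], 0.095]
    - [[0, 0, 0], [-0.045, -0.0125, 0], 0.095]

```text
time: 2.17
ee_pos: [0.3951, -0.051, 0.2149]
eef_rot: [[0.026, -1.0, 0.001], [-1.0, -0.026, -0.0], [0.0, -0.001, -1.0]]
force: [0.4, 0.5, -0.0]
opening: 0.0951
```

>>> arm_command:
  commands:
    - [[0, 0, 0], [-0.045, -0.0125, 0], 0.095]
    - [[0, 0, 0], [-0.045, -0.0125, 0], 0.095]
    - [[0, 0, 0], [-0.045, -0.0125, 0], 0.095]
    - [[0, 0, 0], [-0.045, -0.0125, 0], 0.095]
    - [[0, 0, 0], [-0.045, -0.0125, 0], 0.095]

```text
time: 2.8
ee_pos: [0.4518, 0.1757, 0.2149]
eef_rot: [[0.026, -1.0, 0.001], [-1.0, -0.026, 0.0], [0.0, -0.001, -1.0]]
force: [0.5, -0.3, -0.8]
opening: 0.0949
```

```bash
python3 to.py 0.4968 0.3489 0.13 -88.5; python3 meas.py|head -3; python3 -c "
from h import *
snap('top','t1.png')"
```

```text
t 2.8 pos [0.4518 0.1757 0.2149] jaw -88.5 F [ 0.5 -0.3 -0.8] op 0.0949 q [ 0.26 -0.25  2.01 -0.    1.39  1.8 ]
turn [-0.0007 -0.      0.    ] n 1.0
shift after turn [-0.1719 -0.0495  0.0849] now [-0.1719 -0.0495  0.0849] len 0.198
lids
[147.2 220.6] [19.2 19.7] 325 [np.float64(147.17), np.float64(220.57)] z80 [0.5828 0.3638 0.079 ]
[152.  253.5] [19.6 19.9] 333 [np.float64(152.0), np.float64(253.51)] z80 [0.497  0.3485 0.079 ]
```

View pics/t1.png

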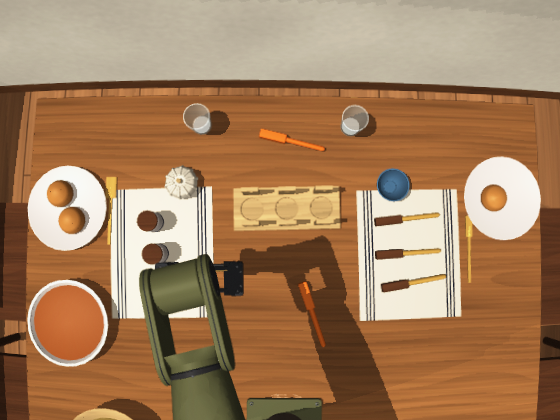

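The picture shows the gripper clear at (225,275), with both pots unmoved at (147,220) and (152,253). I'll move over the near pot.

>>> arm_command:
  commands:
    - [[0, 0, 0], [-0.043, -0.0124, 0], 0.095]
    - [[0, 0, 0], [-0.043, -0.0124, 0], 0.095]
    - [[0, 0, 0], [-0.043, -0.0124, 0], 0.095]
    - [[0, 0, 0], [-0.043, -0.0123, 0], 0.095]
    - [[0, 0, 0], [0, 0, 0.04], 0.095]

```text
time: 3.52
ee_pos: [0.4995, 0.3503, 0.1783]
eef_rot: [[0.028, -1.0, 0.007], [-1.0, -0.028, 0.004], [-0.004, -0.008, -1.0]]
force: [-0.5, -0.8, -0.2]
opening: 0.095
```

>>> arm_command:
  commands:
    - [[0, 0, 0], [0, 0, 0.04], 0.095]
    - [[0, 0, 0], [0, 0, 0.03], 0.095]
    - [[0, 0, 0], [0, 0, 0.03], 0.095]
    - [[0, 0, 0], [0, 0, 0.03], 0.095]
    - [[0, 0, 0], [0, 0, 0.015], 0.095]

```text
time: 4.15
ee_pos: [0.4958, 0.3459, 0.0277]
eef_rot: [[0.025, -1.0, -0.003], [-1.0, -0.025, -0.002], [0.002, 0.003, -1.0]]
force: [0.1, 0.6, 0.4]
opening: 0.0949
```

>>> arm_command:
  commands:
    - [[0, 0, 0], [0, 0, 0], 0.04]
    - [[0, 0, 0], [0, 0, 0], 0.04]
    - [[0, 0, 0], [0, 0, 0], 0.04]
    - [[0, 0, 0], [0, 0, 0], 0.04]
    - [[0, 0, 0], [0, 0, 0], 0.04]

```text
time: 4.78
ee_pos: [0.4973, 0.3482, 0.0308]
eef_rot: [[0.026, -1.0, 0.002], [-1.0, -0.026, 0.002], [-0.002, -0.002, -1.0]]
force: [-0.1, 2.6, 2.4]
opening: 0.0558
```

```bash
python3 to.py 0.6228 0.094 0.16 -88.5; python3 -c "
from h import *
s=snap('side');crop(s,150,90,330,230,4,'s1.png')"
```

```text
t 4.775 pos [0.4973 0.3482 0.0308] jaw -88.53 F [-0.1  2.6  2.4] op 0.0558 q [0.52 0.21 1.88 0.   1.05 2.07]
turn [-0.0017  0.002  -0.0005] n 1.0
shift after turn [ 0.2574 -0.1188 -0.1292] now [ 0.2571 -0.1192 -0.1295] len 0.312
```

View pics/s1.png

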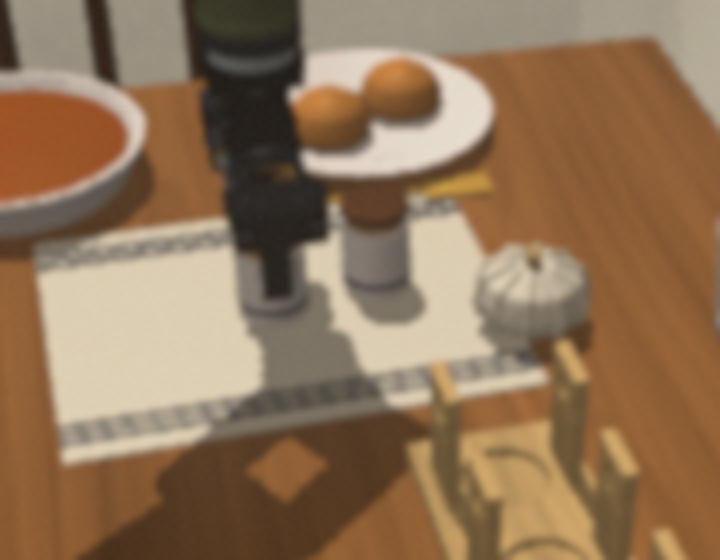

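>>> arm_command:
  commands:
    - [[0, 0, 0], [0, 0, -0.02], 0.04]
    - [[0, 0, 0], [0, 0, -0.04], 0.04]
    - [[0, 0, 0], [0, 0, -0.04], 0.04]
    - [[0, 0, 0], [0, 0, -0.04], 0.04]
    - [[0, 0, 0], [0, 0, -0.03], 0.04]
  grip_force: 30

```text
time: 5.45
ee_pos: [0.4965, 0.3468, 0.2018]
eef_rot: [[0.026, -1.0, 0.001], [-1.0, -0.026, -0.0], [0.0, -0.001, -1.0]]
force: [0.1, 0.1, -4.3]
opening: 0.0556
```

>>> arm_command:
  commands:
    - [[0, 0, 0], [0.035, -0.0165, 0], 0.04]
    - [[0, 0, 0], [0.04, -0.0185, 0], 0.04]
    - [[0, 0, 0], [0.04, -0.0185, 0], 0.04]
    - [[0, 0, 0], [0.04, -0.0185, 0], 0.04]
    - [[0, 0, 0], [0.04, -0.0185, 0], 0.04]

```text
time: 6.08
ee_pos: [0.5918, 0.1529, 0.1995]
eef_rot: [[0.026, -1.0, -0.002], [-1.0, -0.026, -0.001], [0.001, 0.002, -1.0]]
force: [1.1, 0.5, -3.9]
opening: 0.0555
```

>>> arm_command:
  commands:
    - [[0, 0, 0], [0.04, -0.0185, 0], 0.04]
    - [[0, 0, 0], [0.022, -0.01, 0], 0.04]
    - [[0, 0, 0], [0, 0, 0], 0.04]
    - [[0, 0, 0], [0, 0, 0], 0.04]
    - [[0, 0, 0], [0, 0, 0], 0.04]

```text
time: 6.7
ee_pos: [0.6217, 0.0946, 0.1996]
eef_rot: [[0.027, -1.0, -0.0], [-1.0, -0.027, 0.0], [-0.0, 0.0, -1.0]]
force: [0.5, 0.5, -3.7]
opening: 0.0559
```

```bash
python3 to.py 0.6228 0.094 0.05 -88.5; python3 -c "
from h import *
s=snap('side');crop(s,190,90,370,290,3,'s2.png')
s=snap('top');crop(s,190,130,370,290,4,'t2.png')"
```

```text
t 6.7 pos [0.6217 0.0946 0.1996] jaw -88.44 F [ 0.5  0.5 -3.7] op 0.0559 q [0.07 0.09 1.71 0.   1.34 1.61]
turn [0.0004 0.0003 0.0011] n 1.0
shift after turn [ 0.0006 -0.0011  0.1496] now [ 0.0006 -0.0011  0.1496] len 0.15
```

View pics/s2.png

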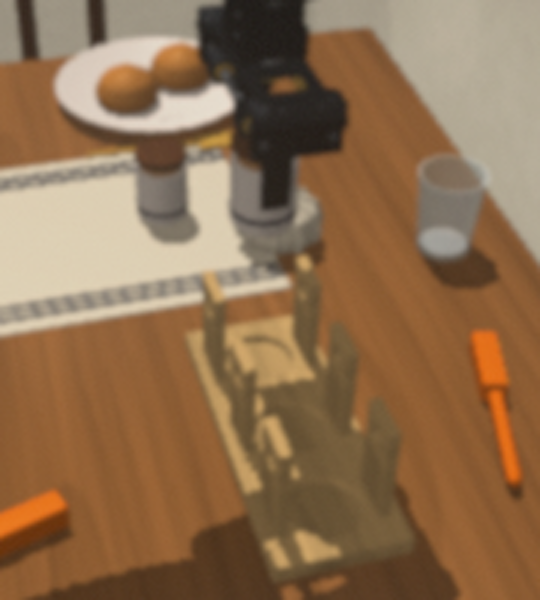

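View pics/t2.png

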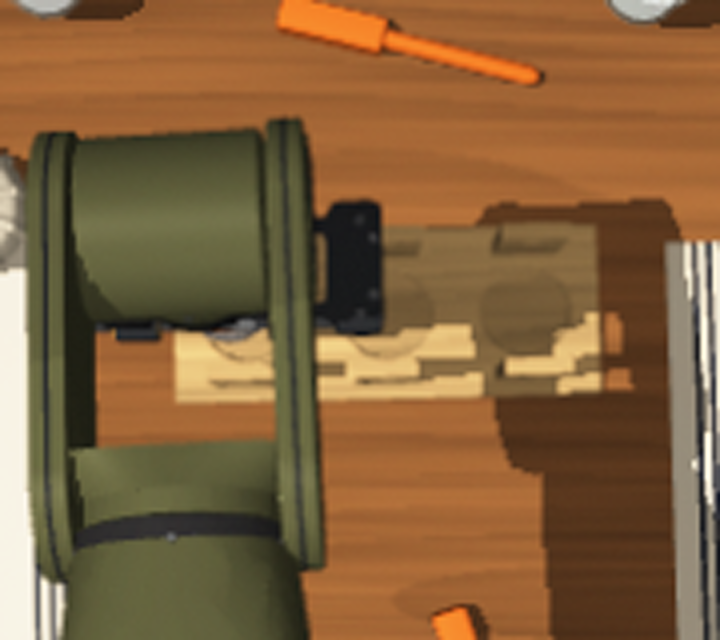

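>>> arm_command:
  commands:
    - [[0, 0, 0], [0.0006, -0.0011, 0], 0.04]
    - [[0, 0, 0], [0, 0, 0.04], 0.04]
    - [[0, 0, 0], [0, 0, 0.04], 0.04]
    - [[0, 0, 0], [0, 0, 0.04], 0.04]
    - [[0, 0, 0], [0, 0, 0.022], 0.04]

```text
time: 7.42
ee_pos: [0.6219, 0.0929, 0.055]
eef_rot: [[0.026, -1.0, -0.004], [-1.0, -0.026, -0.0], [0.0, 0.004, -1.0]]
force: [0.3, -0.1, -3.6]
opening: 0.056
```

>>> arm_command:
  commands:
    - [[0, 0, 0], [0, 0, 0], 0.04]
    - [[0, 0, 0], [0, 0, 0.003], 0.04]
    - [[0, 0, 0], [0, 0, 0.003], 0.04]
    - [[0, 0, 0], [0, 0, 0.003], 0.04]
    - [[0, 0, 0], [0, 0, 0], 0.04]

```text
time: 8.05
ee_pos: [0.6234, 0.0929, 0.0488]
eef_rot: [[0.026, -1.0, 0.0], [-1.0, -0.026, 0.0], [-0.0, -0.0, -1.0]]
force: [-0.2, -0.1, -4.9]
opening: 0.0558
```

>>> arm_command:
  commands:
    - [[0, 0, 0], [-0.001, 0, 0], 0.04]
    - [[0, 0, 0], [0, 0, 0.0015], 0.04]
    - [[0, 0, 0], [0, 0, 0.0015], 0.04]
    - [[0, 0, 0], [0, 0, 0.0015], 0.04]
    - [[0, 0, 0], [0, 0, 0], 0.04]

```text
time: 8.68
ee_pos: [0.6232, 0.0938, 0.0439]
eef_rot: [[0.026, -1.0, -0.001], [-1.0, -0.026, 0.0], [-0.0, 0.001, -1.0]]
force: [0.8, -0.8, -3.5]
opening: 0.0556
```

```bash
python3 to.py 0.6228 0.094 0.04 -88.5
```

```text
t 8.675 pos [0.6232 0.0938 0.0439] jaw -88.53 F [ 0.8 -0.8 -3.5] op 0.0556 q [0.06 0.24 1.82 0.   1.08 1.61]
turn [ 0.0006  0.     -0.0005] n 1.0
shift after turn [-0.0002  0.0004  0.0039] now [-0.0002  0.0003  0.0039] len 0.004
```

Already below the rim contact height with no force, so the pot is in the recess.

>>> arm_command:
  commands:
    - [[0, 0, 0], [0, 0, 0.0015], 0.04]
    - [[0, 0, 0], [0, 0, 0.0015], 0.04]
    - [[0, 0, 0], [0, 0, 0.001], 0.04]
    - [[0, 0, 0], [0, 0, 0.001], 0.04]
    - [[0, 0, 0], [0, 0, 0], 0.04]

```text
time: 9.3
ee_pos: [0.6235, 0.0938, 0.0408]
eef_rot: [[0.026, -1.0, -0.0], [-1.0, -0.026, -0.0], [0.0, 0.0, -1.0]]
force: [-4.2, -0.6, 6.0]
opening: 0.0555
```

Floor contact. I'll release, lift, close the fingers, and press.

>>> arm_command:
  commands:
    - [[0, 0, 0], [0, 0, -0.0005], 0.095]
    - [[0, 0, 0], [0, 0, 0], 0.095]
    - [[0, 0, 0], [0, 0, 0], 0.095]
    - [[0, 0, 0], [0, 0, 0], 0.095]
    - [[0, 0, 0], [0, 0, 0], 0.095]

```text
time: 9.93
ee_pos: [0.6234, 0.0938, 0.0396]
eef_rot: [[0.026, -1.0, -0.0], [-1.0, -0.026, -0.0], [0.0, 0.0, -1.0]]
force: [-0.2, 0.1, -0.3]
opening: 0.0938
```

>>> arm_command:
  commands:
    - [[0, 0, 0], [0, 0, -0.02], 0.095]
    - [[0, 0, 0], [0, 0, -0.03], 0.095]
    - [[0, 0, 0], [0, 0, -0.03], 0.095]
    - [[0, 0, 0], [0, 0, 0], 0.0]
    - [[0, 0, 0], [0, 0, 0], 0.0]

```text
time: 10.55
ee_pos: [0.6231, 0.0938, 0.1195]
eef_rot: [[0.026, -1.0, -0.0], [-1.0, -0.026, -0.0], [0.0, 0.0, -1.0]]
force: [-0.5, 0.8, -0.2]
opening: 0.0803
```

>>> arm_command:
  commands:
    - [[0, 0, 0], [0, 0, 0], 0.0]
    - [[0, 0, 0], [0, 0, 0], 0.0]
    - [[0, 0, 0], [0, 0, 0], 0.0]
    - [[0, 0, 0], [0, 0, 0], 0.0]
    - [[0, 0, 0], [0, 0, 0], 0.0]

```text
time: 11.18
ee_pos: [0.6234, 0.0939, 0.1196]
eef_rot: [[0.026, -1.0, -0.0], [-1.0, -0.026, 0.0], [-0.0, 0.0, -1.0]]
force: [-0.2, -0.2, 0.5]
opening: 0.0304
```

```bash
python3 to.py 0.6228 0.094 0.09 -88.5;python3 -c "
from h import *
s=snap('side');crop(s,190,90,370,290,3,'s3.png')"
```

```text
t 11.175 pos [0.6234 0.0939 0.1196] jaw -88.52 F [-0.2 -0.2  0.5] op 0.0304 q [0.06 0.16 1.78 0.   1.21 1.61]
turn [ 0.      0.     -0.0004] n 1.0
shift after turn [-0.0002  0.0006  0.0296] now [-0.0002  0.0006  0.0296] len 0.03
```

View pics/s3.png

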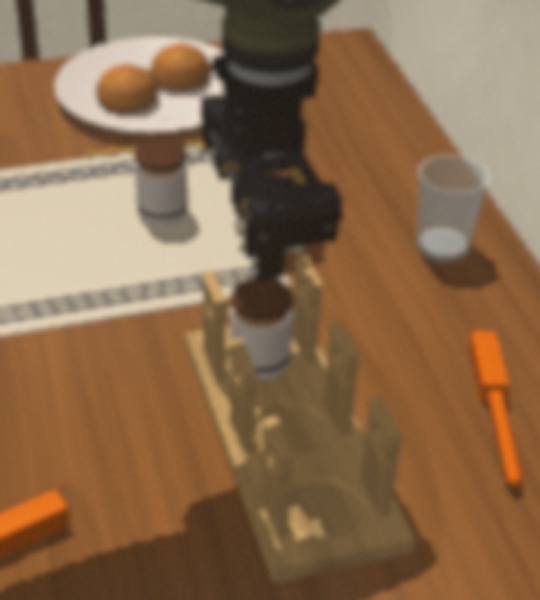

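The pot stands upright in bay0, at crop (264,330), with its lid proud. Pressing.

>>> arm_command:
  commands:
    - [[0, 0, 0], [0, 0, 0.01], 0.0]
    - [[0, 0, 0], [0, 0, 0.01], 0.0]
    - [[0, 0, 0], [0, 0, 0.009], 0.0]
    - [[0, 0, 0], [0, 0, 0.003], 0.0]
    - [[0, 0, 0], [0, 0, 0.002], 0.0]

```text
time: 11.85
ee_pos: [0.6232, 0.0939, 0.0863]
eef_rot: [[0.026, -1.0, -0.001], [-1.0, -0.026, -0.0], [0.0, 0.001, -1.0]]
force: [-3.3, 0.0, 6.0]
opening: 0.0003
```

>>> arm_command:
  commands:
    - [[0, 0, 0], [0, 0, 0.002], 0.0]
    - [[0, 0, 0], [0, 0, 0.002], 0.0]
    - [[0, 0, 0], [0, 0, 0.002], 0.0]
    - [[0, 0, 0], [0, 0, 0.002], 0.0]
    - [[0, 0, 0], [0, 0, 0.0], 0.0]

```text
time: 12.48
ee_pos: [0.6231, 0.0938, 0.0784]
eef_rot: [[0.026, -1.0, -0.001], [-1.0, -0.026, -0.0], [0.0, 0.001, -1.0]]
force: [-3.0, -0.5, 5.4]
opening: 0.0005
```

>>> arm_command:
  commands:
    - [[0, 0, 0], [0, 0, 0.001], 0.0]
    - [[0, 0, 0], [0, 0, 0.0005], 0.0]
    - [[0, 0, 0], [0, 0, 0], 0.0]
    - [[0, 0, 0], [0, 0, 0], 0.0]
    - [[0, 0, 0], [0, 0, 0.0], 0.0]

```text
time: 13.1
ee_pos: [0.6235, 0.0939, 0.0784]
eef_rot: [[0.026, -1.0, -0.0], [-1.0, -0.026, -0.0], [0.0, 0.0, -1.0]]
force: [-5.9, -1.2, 11.1]
opening: 0.0004
```

>>> arm_command:
  commands:
    - [[0, 0, 0], [0, 0, 0.001], 0.0]
    - [[0, 0, 0], [0, 0, 0.0], 0.0]
    - [[0, 0, 0], [0, 0, 0], 0.0]
    - [[0, 0, 0], [0, 0, 0], 0.0]
    - [[0, 0, 0], [0, 0, 0.0], 0.0]

```text
time: 13.72
ee_pos: [0.6238, 0.0939, 0.0785]
eef_rot: [[0.026, -1.0, 0.0], [-1.0, -0.026, -0.0], [0.0, -0.0, -1.0]]
force: [-7.1, -0.2, 13.9]
opening: 0.0003
```

>>> arm_command:
  commands:
    - [[0, 0, 0], [0, 0, -0.02], 0.0]
    - [[0, 0, 0], [0, 0, -0.04], 0.0]
    - [[0, 0, 0], [0, 0, -0.04], 0.095]
    - [[0, 0, 0], [0, 0, 0], 0.095]
    - [[0, 0, 0], [0, 0, 0.0], 0.095]

```text
time: 14.35
ee_pos: [0.6231, 0.0938, 0.1747]
eef_rot: [[0.026, -1.0, -0.0], [-1.0, -0.026, 0.0], [-0.0, 0.0, -1.0]]
force: [-0.2, 0.2, 0.4]
opening: 0.0251
```

```bash
python3 meas.py|head -3; python3 to.py 0.583 0.364 0.2 -88.5;python3 -c "
from h import *
s=snap('side');crop(s,190,90,370,290,3,'s4.png')"
```

```text
lids
[201.6 236.8] [ 3.7 79.6] 235 [np.float64(201.35), np.float64(233.01)] z80 [0.5521 0.2196 0.079 ]
[147.2 220.6] [19.3 19.7] 326 [np.float64(147.16), np.float64(220.56)] z80 [0.5828 0.3638 0.079 ]
t 14.4 pos [0.6226 0.0938 0.1736] jaw -88.53 F [-0.7  0.2 -0.1] op 0.029 q [0.06 0.11 1.74 0.   1.3  1.61]
turn [ 0.0023 -0.     -0.0005] n 1.0
shift after turn [-0.2712  0.0325 -0.0264] now [-0.2711  0.0326 -0.0263] len 0.274
```

View pics/s4.png

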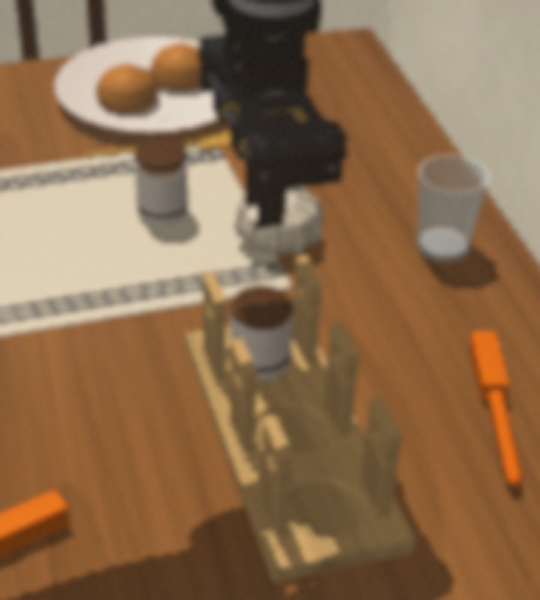

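The lid is flush on the pot at crop (262,330). The second pot is unmoved at (147,220), so I'll fetch it.

>>> arm_command:
  commands:
    - [[0, 0, 0], [-0.041, 0.005, -0.02], 0.095]
    - [[0, 0, 0], [-0.046, 0.0055, 0], 0.095]
    - [[0, 0, 0], [-0.046, 0.0055, 0], 0.095]
    - [[0, 0, 0], [-0.046, 0.0055, 0], 0.095]
    - [[0, 0, 0], [-0.046, 0.0055, 0], 0.095]

```text
time: 15.08
ee_pos: [0.5894, 0.3192, 0.193]
eef_rot: [[0.026, -1.0, -0.003], [-1.0, -0.026, -0.001], [0.001, 0.003, -1.0]]
force: [0.5, 0.6, 0.1]
opening: 0.0833
```

>>> arm_command:
  commands:
    - [[0, 0, 0], [-0.046, 0.0055, 0], 0.095]
    - [[0, 0, 0], [0, 0, 0.03], 0.095]
    - [[0, 0, 0], [0, 0, 0], 0.095]
    - [[0, 0, 0], [0, 0, 0], 0.095]
    - [[0, 0, 0], [0, 0, 0.0], 0.095]

```text
time: 15.7
ee_pos: [0.5847, 0.3636, 0.1664]
eef_rot: [[0.025, -1.0, 0.002], [-1.0, -0.025, 0.001], [-0.001, -0.002, -1.0]]
force: [0.0, 0.3, 0.3]
opening: 0.0952
```

```bash
python3 to.py 0.583 0.364 0.030 -88.5;python3 -c "
from h import *
s=snap('side');crop(s,150,70,330,210,4,'s5.png')"
```

```text
t 15.7 pos [0.5847 0.3636 0.1664] jaw -88.58 F [0.  0.3 0.3] op 0.0952 q [0.48 0.24 1.6  0.   1.3  2.02]
turn [-0.0016  0.0008 -0.0014] n 1.0
shift after turn [-0.0005  0.0017  0.1364] now [-0.0004  0.0019  0.1364] len 0.136
```

View pics/s5.png

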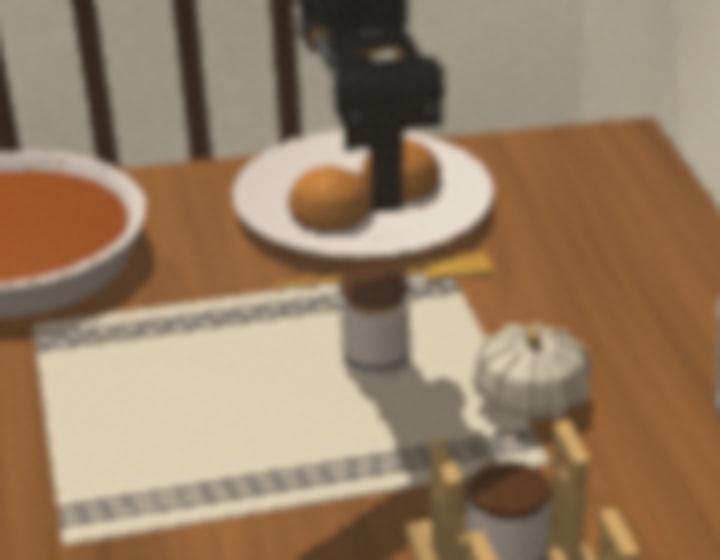

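The pot at crop (376,320) hasn't moved and the gripper is above it. Descending.

>>> arm_command:
  commands:
    - [[0, 0, 0], [0, 0.0015, 0.03], 0.095]
    - [[0, 0, 0], [0, 0, 0.035], 0.095]
    - [[0, 0, 0], [0, 0, 0.035], 0.095]
    - [[0, 0, 0], [0, 0, 0.025], 0.095]
    - [[0, 0, 0], [0, 0, 0.011], 0.095]
  grip_force: 25

```text
time: 16.38
ee_pos: [0.582, 0.3632, 0.028]
eef_rot: [[0.025, -1.0, -0.002], [-1.0, -0.025, -0.001], [0.001, 0.002, -1.0]]
force: [-0.1, -0.1, 0.6]
opening: 0.095
```

>>> arm_command:
  commands:
    - [[0, 0, 0], [0, 0, 0], 0.04]
    - [[0, 0, 0], [0, 0, 0], 0.04]
    - [[0, 0, 0], [0, 0, 0], 0.04]
    - [[0, 0, 0], [0, 0, 0], 0.04]
    - [[0, 0, 0], [0, 0, 0], 0.04]

```text
time: 17.0
ee_pos: [0.5828, 0.3646, 0.0301]
eef_rot: [[0.026, -1.0, 0.001], [-1.0, -0.026, 0.002], [-0.002, -0.001, -1.0]]
force: [0.1, 3.0, 2.4]
opening: 0.056
```

```bash
python3 to.py 0.6278 -0.0953 0.2 -88.5
```

```text
t 17.0 pos [0.5828 0.3646 0.0301] jaw -88.53 F [0.1 3.  2.4] op 0.056 q [0.48 0.37 1.69 0.   1.08 2.03]
turn [-0.0013  0.0015 -0.0005] n 1.0
shift after turn [ 0.4609 -0.0329 -0.1699] now [ 0.4607 -0.0334 -0.1706] len 0.492
```

>>> arm_command:
  commands:
    - [[0, 0, 0], [0, 0, -0.02], 0.04]
    - [[0, 0, 0], [0, 0, -0.04], 0.04]
    - [[0, 0, 0], [0, 0, -0.04], 0.04]
    - [[0, 0, 0], [0, 0, -0.04], 0.04]
    - [[0, 0, 0], [0, 0, -0.03], 0.04]
  grip_force: 30

```text
time: 17.62
ee_pos: [0.5824, 0.3636, 0.2016]
eef_rot: [[0.026, -1.0, 0.001], [-1.0, -0.026, 0.0], [-0.0, -0.001, -1.0]]
force: [0.4, 0.1, -3.7]
opening: 0.0559
```

>>> arm_command:
  commands:
    - [[0, 0, 0], [0.041, -0.003, 0], 0.04]
    - [[0, 0, 0], [0.042, -0.003, 0], 0.04]
    - [[0, 0, 0], [0.042, -0.003, 0], 0.04]
    - [[0, 0, 0], [0.042, -0.003, 0], 0.04]
    - [[0, 0, 0], [0.042, -0.003, 0], 0.04]

```text
time: 18.25
ee_pos: [0.602, 0.1537, 0.1992]
eef_rot: [[0.026, -1.0, -0.001], [-1.0, -0.026, -0.001], [0.001, 0.001, -1.0]]
force: [0.7, 0.3, -4.0]
opening: 0.0558
```

>>> arm_command:
  commands:
    - [[0, 0, 0], [0.042, -0.003, 0], 0.04]
    - [[0, 0, 0], [0.042, -0.003, 0], 0.04]
    - [[0, 0, 0], [0.042, -0.003, 0], 0.04]
    - [[0, 0, 0], [0.042, -0.003, 0], 0.04]
    - [[0, 0, 0], [0.042, -0.003, 0], 0.04]

```text
time: 18.88
ee_pos: [0.6224, -0.0556, 0.1992]
eef_rot: [[0.026, -1.0, -0.001], [-1.0, -0.026, -0.0], [0.0, 0.001, -1.0]]
force: [0.4, 0.3, -3.6]
opening: 0.0558
```

>>> arm_command:
  commands:
    - [[0, 0, 0], [0.042, -0.003, 0], 0.04]
    - [[0, 0, 0], [0, 0, 0], 0.04]
    - [[0, 0, 0], [0, 0, 0], 0.04]
    - [[0, 0, 0], [0, 0, 0], 0.04]
    - [[0, 0, 0], [0, 0, 0], 0.04]

```text
time: 19.5
ee_pos: [0.6272, -0.0951, 0.1992]
eef_rot: [[0.027, -1.0, -0.0], [-1.0, -0.027, 0.0], [-0.0, 0.0, -1.0]]
force: [0.8, 0.1, -4.5]
opening: 0.056
```

```bash
python3 to.py 0.6282 -0.0955 0.04 -88.5;python3 -c "
from h import *
s=snap('side');crop(s,190,90,370,290,3,'s6.png')"
```

```text
t 19.5 pos [ 0.6272 -0.0951  0.1992] jaw -88.44 F [ 0.8  0.1 -4.5] op 0.056 q [-0.24  0.1   1.7   0.    1.34  1.31]
turn [0.0002 0.0001 0.001 ] n 1.0
shift after turn [ 0.0004 -0.001   0.1592] now [ 0.0004 -0.0011  0.1592] len 0.159
```

View pics/s6.png

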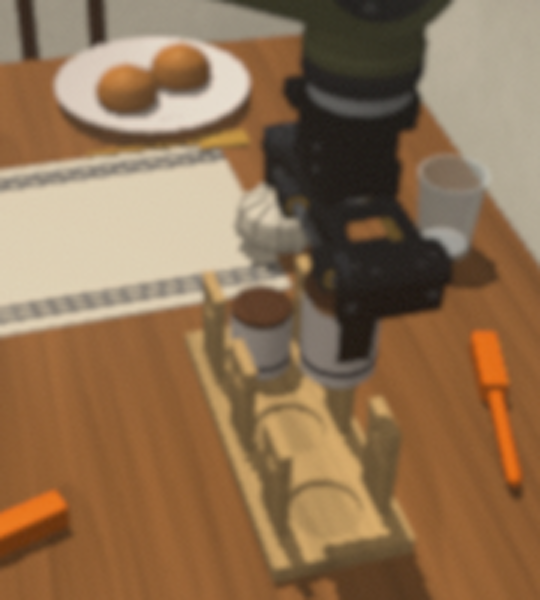

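Pot held at crop (338,340), with bay2 clear below. Lowering.

>>> arm_command:
  commands:
    - [[0, 0, 0], [0.0, -0.0006, 0], 0.04]
    - [[0, 0, 0], [0, 0, 0.04], 0.04]
    - [[0, 0, 0], [0, 0, 0.04], 0.04]
    - [[0, 0, 0], [0, 0, 0.04], 0.04]
    - [[0, 0, 0], [0, 0, 0.028], 0.04]

```text
time: 20.18
ee_pos: [0.6268, -0.0956, 0.0488]
eef_rot: [[0.026, -1.0, -0.002], [-1.0, -0.026, 0.001], [-0.001, 0.002, -1.0]]
force: [-0.6, 0.1, -4.5]
opening: 0.0554
```

>>> arm_command:
  commands:
    - [[0, 0, 0], [0, 0, 0], 0.04]
    - [[0, 0, 0], [0, 0, 0.001], 0.04]
    - [[0, 0, 0], [0, 0, 0.001], 0.04]
    - [[0, 0, 0], [0, 0, 0.001], 0.04]
    - [[0, 0, 0], [0, 0, 0], 0.04]

```text
time: 20.8
ee_pos: [0.6282, -0.0962, 0.0488]
eef_rot: [[0.026, -1.0, 0.001], [-1.0, -0.026, -0.0], [0.0, -0.001, -1.0]]
force: [0.6, -0.7, -4.3]
opening: 0.0558
```

>>> arm_command:
  commands:
    - [[0, 0, 0], [-0.001, 0, 0], 0.04]
    - [[0, 0, 0], [0, 0, 0.0015], 0.04]
    - [[0, 0, 0], [0, 0, 0.0015], 0.04]
    - [[0, 0, 0], [0, 0, 0.0015], 0.04]
    - [[0, 0, 0], [0, 0, 0.0], 0.04]

```text
time: 21.42
ee_pos: [0.6276, -0.095, 0.0433]
eef_rot: [[0.026, -1.0, -0.001], [-1.0, -0.026, 0.0], [-0.0, 0.001, -1.0]]
force: [0.5, -0.2, -4.3]
opening: 0.0555
```

>>> arm_command:
  commands:
    - [[0, 0, 0], [0, 0, 0.0015], 0.04]
    - [[0, 0, 0], [0, 0, 0.0015], 0.04]
    - [[0, 0, 0], [0, 0, 0.0015], 0.04]
    - [[0, 0, 0], [0, 0, 0.0], 0.04]
    - [[0, 0, 0], [0, 0, 0.0], 0.04]

```text
time: 22.05
ee_pos: [0.6279, -0.0951, 0.04]
eef_rot: [[0.026, -1.0, -0.0], [-1.0, -0.026, -0.0], [0.0, 0.0, -1.0]]
force: [-4.9, 0.6, 5.7]
opening: 0.0555
```

Seated, as in bay0. Same release and press.

>>> arm_command:
  commands:
    - [[0, 0, 0], [0, 0, -0.0005], 0.095]
    - [[0, 0, 0], [0, 0, 0], 0.095]
    - [[0, 0, 0], [0, 0, 0], 0.095]
    - [[0, 0, 0], [0, 0, 0], 0.095]
    - [[0, 0, 0], [0, 0, 0], 0.095]

```text
time: 22.68
ee_pos: [0.6279, -0.0951, 0.0396]
eef_rot: [[0.026, -1.0, 0.0], [-1.0, -0.026, -0.0], [0.0, -0.0, -1.0]]
force: [0.5, 0.7, -0.3]
opening: 0.0942
```

>>> arm_command:
  commands:
    - [[0, 0, 0], [0, 0, -0.02], 0.095]
    - [[0, 0, 0], [0, 0, -0.03], 0.095]
    - [[0, 0, 0], [0, 0, -0.03], 0.095]
    - [[0, 0, 0], [0, 0, 0], 0.0]
    - [[0, 0, 0], [0, 0, 0], 0.0]

```text
time: 23.3
ee_pos: [0.6275, -0.095, 0.1195]
eef_rot: [[0.026, -1.0, -0.0], [-1.0, -0.026, 0.0], [-0.0, 0.0, -1.0]]
force: [0.4, 0.2, -0.7]
opening: 0.0802
```

>>> arm_command:
  commands:
    - [[0, 0, 0], [0, 0, 0], 0.0]
    - [[0, 0, 0], [0, 0, 0], 0.0]
    - [[0, 0, 0], [0, 0, 0], 0.0]
    - [[0, 0, 0], [0, 0, 0], 0.0]
    - [[0, 0, 0], [0, 0, 0], 0.0]

```text
time: 23.92
ee_pos: [0.6278, -0.0951, 0.1196]
eef_rot: [[0.026, -1.0, -0.0], [-1.0, -0.026, 0.0], [-0.0, 0.0, -1.0]]
force: [-0.9, -0.7, -0.2]
opening: 0.0305
```

```bash
python3 to.py 0.6278 -0.0953 0.09 -88.5;python3 -c "
from h import *
s=snap('side');crop(s,190,90,370,290,3,'s7.png')"
```

```text
t 23.925 pos [ 0.6278 -0.0951  0.1196] jaw -88.52 F [-0.9 -0.7 -0.2] op 0.0305 q [-0.23  0.17  1.77 -0.    1.21  1.31]
turn [ 0.0001  0.     -0.0004] n 1.0
shift after turn [0.0002 0.     0.0296] now [0.0002 0.     0.0296] len 0.03
```

View pics/s7.png

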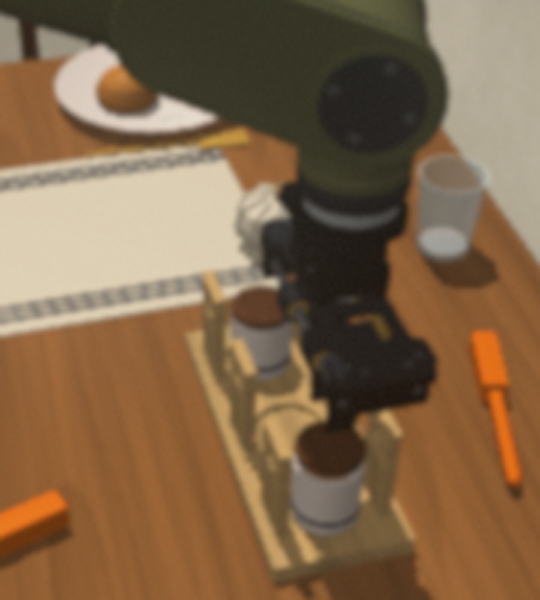

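The second pot is upright in bay2, at crop (327,475). Pressing its lid.

>>> arm_command:
  commands:
    - [[0, 0, 0], [0, 0, 0.01], 0.0]
    - [[0, 0, 0], [0, 0, 0.01], 0.0]
    - [[0, 0, 0], [0, 0, 0.009], 0.0]
    - [[0, 0, 0], [0, 0, 0.003], 0.0]
    - [[0, 0, 0], [0, 0, 0.002], 0.0]

```text
time: 24.6
ee_pos: [0.6277, -0.0951, 0.0863]
eef_rot: [[0.026, -1.0, -0.001], [-1.0, -0.026, 0.0], [-0.0, 0.001, -1.0]]
force: [-3.8, 0.8, 6.2]
opening: 0.0005
```

>>> arm_command:
  commands:
    - [[0, 0, 0], [0, 0, 0.002], 0.0]
    - [[0, 0, 0], [0, 0, 0.002], 0.0]
    - [[0, 0, 0], [0, 0, 0.002], 0.0]
    - [[0, 0, 0], [0, 0, 0.002], 0.0]
    - [[0, 0, 0], [0, 0, 0.001], 0.0]

```text
time: 25.22
ee_pos: [0.6277, -0.0951, 0.0784]
eef_rot: [[0.026, -1.0, -0.001], [-1.0, -0.026, 0.0], [-0.0, 0.001, -1.0]]
force: [-5.9, 1.2, 11.8]
opening: 0.0004
```

>>> arm_command:
  commands:
    - [[0, 0, 0], [0, 0, 0.001], 0.0]
    - [[0, 0, 0], [0, 0, 0.0005], 0.0]
    - [[0, 0, 0], [0, 0, 0], 0.0]
    - [[0, 0, 0], [0, 0, 0], 0.0]
    - [[0, 0, 0], [0, 0, 0.0], 0.0]

```text
time: 25.85
ee_pos: [0.6282, -0.0952, 0.0786]
eef_rot: [[0.026, -1.0, 0.0], [-1.0, -0.026, -0.0], [0.0, -0.0, -1.0]]
force: [-8.0, 1.6, 14.2]
opening: 0.0002
```

>>> arm_command:
  commands:
    - [[0, 0, 0], [0, 0, -0.03], 0.0]
    - [[0, 0, 0], [0, 0, -0.05], 0.0]
    - [[0, 0, 0], [0, 0, -0.05], 0.06]
    - [[0, 0, -0.165], [0, 0, 0], 0.06]
    - [[0, 0, -0.165], [0, 0, 0.0], 0.06]

```text
time: 26.48
ee_pos: [0.6286, -0.0952, 0.2068]
eef_rot: [[0.354, -0.935, 0.003], [-0.935, -0.354, -0.001], [0.002, -0.002, -1.0]]
force: [-0.6, 0.5, -1.2]
opening: 0.0247
```

>>> arm_command:
  commands:
    - [[0, 0, -0.165], [0, 0, 0], 0.06]
    - [[0, 0, -0.165], [0, 0, 0], 0.06]
    - [[0, 0, -0.165], [0, 0, 0], 0.06]
    - [[0, 0, -0.165], [0, 0, 0], 0.06]
    - [[0, 0, -0.165], [0, 0, 0.0], 0.06]

```text
time: 27.1
ee_pos: [0.628, -0.0952, 0.2053]
eef_rot: [[0.927, -0.375, 0.001], [-0.375, -0.927, -0.0], [0.001, -0.0, -1.0]]
force: [-0.2, 0.7, -0.1]
opening: 0.0598
```

>>> arm_command:
  commands:
    - [[0, 0, -0.165], [0, 0, 0], 0.06]
    - [[0, 0, -0.165], [0, 0, 0], 0.06]
    - [[0, 0, -0.12], [0, 0, 0], 0.06]
    - [[0, 0, 0], [0, 0, 0], 0.06]
    - [[0, 0, 0], [0, 0, 0.0], 0.06]

```text
time: 27.72
ee_pos: [0.6279, -0.0951, 0.2052]
eef_rot: [[0.998, 0.058, 0.0], [0.058, -0.998, -0.0], [0.0, 0.0, -1.0]]
force: [-0.8, -0.4, 0.0]
opening: 0.0601
```

```bash
python3 meas.py; python3 to.py 0.5014 -0.2831 0.15 4;python3 -c "
from h import *
s=snap('top','t3.png')
crop(s,350,195,460,300,5,'t3c.png')"
```

```text
lids
pins
brass px 431.2 215.2 ctr [ 0.6083 -0.4057] yaw -82.14 base [ 0.6053 -0.384 ] tip [ 0.6114 -0.4284] 0.045
brass px 426.2 251.3 ctr [ 0.5077 -0.3901] yaw -86.08 base [ 0.5051 -0.352 ] tip [ 0.5105 -0.4299] 0.078
brass px 429.6 279.1 ctr [ 0.431  -0.3996] yaw -80.35 base [ 0.4238 -0.3571] tip [ 0.4386 -0.444 ] 0.088
handle px 364.2 200.1 ctr@z18 [ 0.6481 -0.215 ]
handle px 367.9 225.8 ctr@z18 [ 0.5775 -0.2248]
handle px 379.2 228.0 ctr@z18 [ 0.5717 -0.2563]
handle px 414.8 216.8 ctr@z18 [ 0.6033 -0.3569]
handle px 393.2 253.9 ctr@z18 [ 0.5008 -0.295 ]
handle px 397.6 285.4 ctr@z18 [ 0.4146 -0.3072]
t 27.775 pos [ 0.6279 -0.0951  0.2052] jaw 3.36 F [-0.7  0.1 -0.3] op 0.0601 q [-0.23  0.1   1.7   0.    1.35 -0.29]
turn [ 0.     -0.0002 -0.0111] n 1.0
shift after turn [-0.1393  0.1787  0.0552] now [-0.1373  0.1803  0.0552] len 0.233
```

View pics/t3.png

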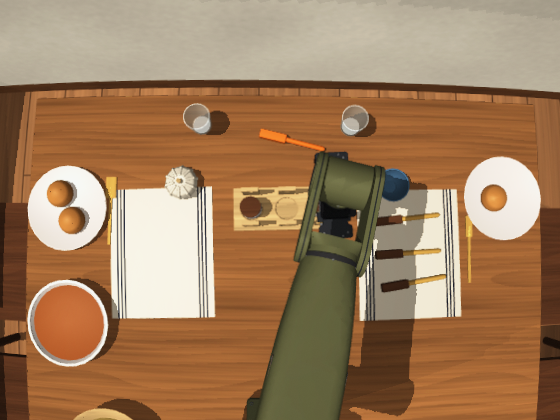

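View pics/t3c.png

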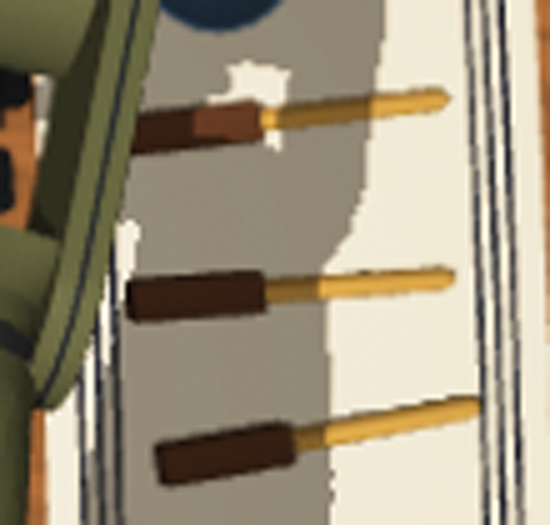

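Pin tips are unmoved, and lid0 is visible at (251,207). The candidates are the dark-handled pins at (390,220), (389,254) and (397,285), against orange look-alikes at (290,138) and the one now hidden under the arm. The dark handle with a brass rod fits the description, and the crop confirms it. I'll take the middle pin at (389,254).

>>> arm_command:
  commands:
    - [[0, 0, -0.008], [0, 0, 0], 0.06]
    - [[0, 0, 0], [-0.035, 0.045, 0], 0.06]
    - [[0, 0, 0], [-0.035, 0.045, 0], 0.06]
    - [[0, 0, 0], [-0.035, 0.045, 0.02], 0.06]
    - [[0, 0, 0], [-0.0344, 0.0436, 0.03], 0.06]

```text
time: 28.45
ee_pos: [0.501, -0.2843, 0.1566]
eef_rot: [[0.998, 0.068, 0.003], [0.068, -0.998, -0.002], [0.003, 0.002, -1.0]]
force: [0.8, -0.5, 0.6]
opening: 0.0604
```

>>> arm_command:
  commands:
    - [[0, 0, 0], [0, 0, 0.04], 0.06]
    - [[0, 0, 0], [0, 0, 0.03], 0.06]
    - [[0, 0, 0], [0, 0, 0.0], 0.06]
    - [[0, 0, 0], [0, 0, 0], 0.06]
    - [[0, 0, 0], [0, 0, 0], 0.06]

```text
time: 29.08
ee_pos: [0.5026, -0.2829, 0.0877]
eef_rot: [[0.998, 0.068, 0.003], [0.068, -0.998, -0.002], [0.003, 0.002, -1.0]]
force: [0.2, -0.4, -0.1]
opening: 0.0599
```

```bash
python3 to.py 0.5006 -0.2825 0.005 3.8;python3 -c "
from h import *
s=snap('side');crop(s,170,250,370,420,4,'s8.png')"
```

```text
t 29.075 pos [ 0.5026 -0.2829  0.0877] jaw 3.92 F [ 0.2 -0.4 -0.1] op 0.0599 q [-0.61  0.07  1.93  0.    1.14 -0.67]
turn [ 0.0022 -0.0028  0.0021] n 1.0
shift after turn [-0.0019 -0.0006  0.0827] now [-0.0022 -0.0007  0.0827] len 0.083
```

View pics/s8.png

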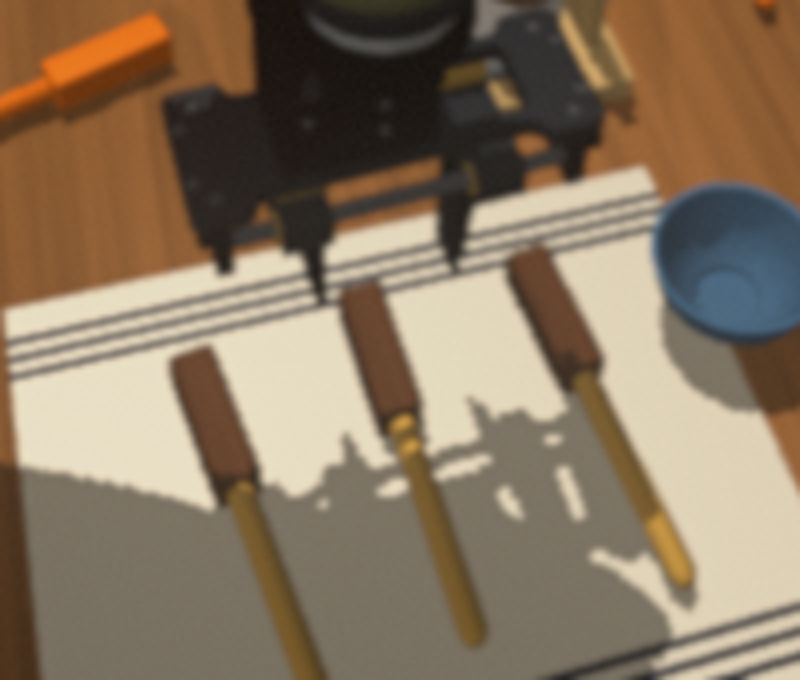

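The side view shows the jaws straddling the middle pin's handle at crop (380,340). Descending and closing.

>>> arm_command:
  commands:
    - [[0, 0, 0], [-0.002, 0, 0.02], 0.06]
    - [[0, 0, 0], [0, 0, 0.03], 0.06]
    - [[0, 0, 0], [0, 0, 0.02], 0.06]
    - [[0, 0, 0], [0, 0, 0.0105], 0.06]
    - [[0, 0, 0], [0, 0, 0], 0.06]
  grip_force: 40

```text
time: 29.75
ee_pos: [0.4987, -0.2821, 0.004]
eef_rot: [[0.998, 0.068, -0.001], [0.068, -0.998, 0.001], [-0.001, -0.001, -1.0]]
force: [-1.6, 0.3, 0.4]
opening: 0.0601
```

>>> arm_command:
  commands:
    - [[0, 0, 0], [0, 0, 0], 0.01]
    - [[0, 0, 0], [0, 0, 0], 0.01]
    - [[0, 0, 0], [0, 0, 0], 0.01]
    - [[0, 0, 0], [0, 0, 0], 0.01]
    - [[0, 0, 0], [0, 0, 0], 0.01]

```text
time: 30.38
ee_pos: [0.4996, -0.2826, 0.0054]
eef_rot: [[0.998, 0.068, 0.001], [0.068, -0.998, -0.0], [0.001, 0.0, -1.0]]
force: [0.3, 0.3, 1.8]
opening: 0.0241
```

Gripped, opening 24 mm. Lift and turn.

>>> arm_command:
  commands:
    - [[0, 0, 0], [0, 0, -0.02], 0.01]
    - [[0, 0, 0], [0, 0, -0.05], 0.01]
    - [[0, 0, 0], [0, 0, -0.05], 0.01]
    - [[0, 0, 0], [0, 0, -0.04], 0.01]
    - [[0, 0, -0.15], [0, 0, 0], 0.01]
  grip_force: 50

```text
time: 31.0
ee_pos: [0.5015, -0.2841, 0.1716]
eef_rot: [[0.975, 0.22, 0.008], [0.22, -0.975, -0.006], [0.007, 0.007, -1.0]]
force: [0.1, -0.1, -1.6]
opening: 0.0237
```

>>> arm_command:
  commands:
    - [[0, 0, -0.17], [0, 0, 0], 0.01]
    - [[0, 0, -0.17], [0, 0, 0], 0.01]
    - [[0, 0, -0.17], [0, 0, 0], 0.01]
    - [[0, 0, -0.17], [0, 0, 0], 0.01]
    - [[0, 0, -0.17], [0, 0, 0], 0.01]

```text
time: 31.62
ee_pos: [0.4991, -0.2824, 0.1661]
eef_rot: [[0.477, 0.879, 0.0], [0.879, -0.477, -0.0], [-0.0, 0.001, -1.0]]
force: [-0.6, -0.4, -1.1]
opening: 0.0232
```

>>> arm_command:
  commands:
    - [[0, 0, -0.17], [0, 0, 0], 0.01]
    - [[0, 0, -0.17], [0, 0, 0], 0.01]
    - [[0, 0, -0.17], [0, 0, 0], 0.01]
    - [[0, 0, -0.02], [0, 0, 0], 0.01]
    - [[0, 0, 0], [0, 0, 0], 0.01]

```text
time: 32.25
ee_pos: [0.4992, -0.2825, 0.1655]
eef_rot: [[-0.025, 1.0, 0.0], [1.0, 0.025, -0.0], [-0.0, 0.0, -1.0]]
force: [0.2, 0.8, -1.0]
opening: 0.0238
```

```bash
python3 to.py 0.418 -0.1008 0.12 91.5;python3 -c "
from h import *
snap('side','s9.png');snap('top','t9.png')"
```

```text
t 32.25 pos [ 0.4992 -0.2825  0.1655] jaw 91.43 F [ 0.2  0.8 -1. ] op 0.0238 q [-0.61 -0.01  1.87  0.    1.28 -2.2 ]
turn [ 0.0004  0.0003 -0.0011] n 1.0
shift after turn [ 0.1837 -0.0764  0.0455] now [ 0.1836 -0.0766  0.0455] len 0.204
```

View pics/s9.png

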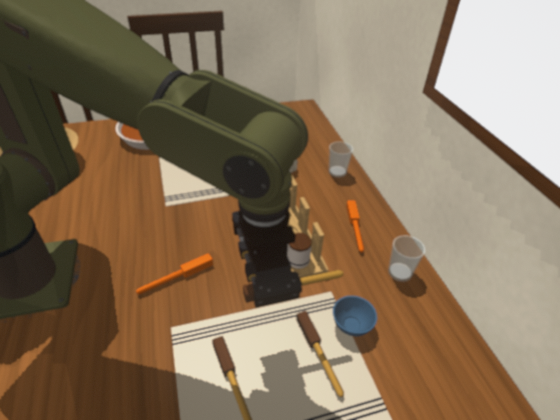

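The pin is held with its rod pointing +x, tip at (340,273), above the table. Move to the pre-insert position.

>>> arm_command:
  commands:
    - [[0, 0, 0], [0, -0.038, 0], 0.01]
    - [[0, 0, 0], [0, -0.038, 0], 0.01]
    - [[0, 0, 0], [0.045, 0, 0], 0.01]
    - [[0, 0, 0], [0.045, 0, 0], 0.01]
    - [[0, 0, 0], [0.045, 0, 0.02], 0.01]

```text
time: 32.98
ee_pos: [0.4206, -0.1491, 0.1468]
eef_rot: [[-0.025, 1.0, 0.004], [1.0, 0.025, -0.002], [-0.002, 0.004, -1.0]]
force: [-0.2, 0.1, -1.1]
opening: 0.0236
```

>>> arm_command:
  commands:
    - [[0, 0, 0], [0.045, 0, 0.02], 0.01]
    - [[0, 0, 0], [0.0035, 0, 0.025], 0.01]
    - [[0, 0, 0], [0, 0, 0.019], 0.01]
    - [[0, 0, 0], [0, 0, 0], 0.01]
    - [[0, 0, 0], [0, 0, 0], 0.01]

```text
time: 33.6
ee_pos: [0.4188, -0.1014, 0.0819]
eef_rot: [[-0.027, 1.0, 0.001], [1.0, 0.027, -0.0], [-0.0, 0.001, -1.0]]
force: [0.1, -1.2, -0.9]
opening: 0.024
```

```bash
python3 to.py 0.418 -0.1008 0.0811 91.5;python3 -c "
from h import *
s=snap('side');crop(s,190,190,370,310,4,'s10.png');s=snap('top');crop(s,270,170,390,300,5,'t10.png')"
```

```text
t 33.6 pos [ 0.4188 -0.1014  0.0819] jaw 91.52 F [ 0.1 -1.2 -0.9] op 0.024 q [-0.36 -0.26  2.25 -0.    1.15 -1.96]
turn [0.0011 0.0005 0.0003] n 1.0
shift after turn [ 0.0006 -0.0008  0.0008] now [ 0.0006 -0.0008  0.0008] len 0.001
```

View pics/s10.png

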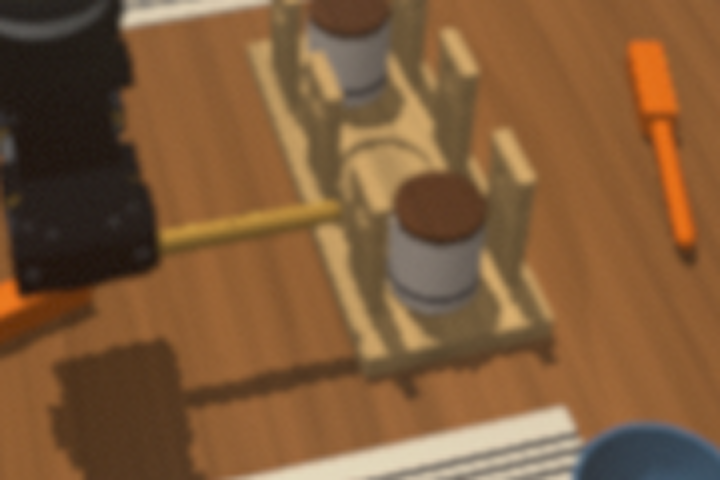

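View pics/t10.png

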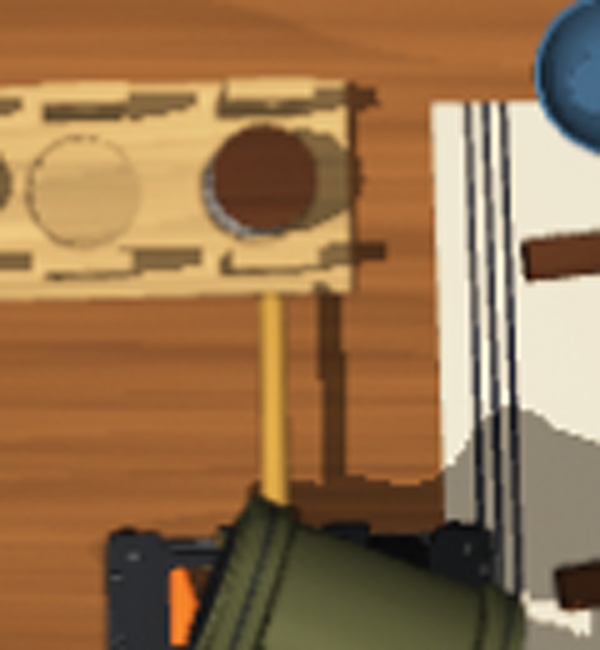

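The rod is aligned with the bay2 eyelets, top crop (272,295). Inserting with force checks.

>>> arm_command:
  commands:
    - [[0, 0, 0], [0.0006, 0.01, 0.0006], 0.01]
    - [[0, 0, 0], [0, 0.008, 0], 0.01]
    - [[0, 0, 0], [0, 0.008, 0], 0.01]
    - [[0, 0, 0], [0, 0.006, 0], 0.01]
    - [[0, 0, 0], [0, 0, 0], 0.01]

```text
time: 34.33
ee_pos: [0.4508, -0.0996, 0.0804]
eef_rot: [[-0.027, 1.0, 0.0], [1.0, 0.027, -0.0], [-0.0, 0.0, -1.0]]
force: [0.8, -0.9, -0.4]
opening: 0.0238
```

```bash
python3 to.py 0.5423 -0.0976 0.0811 91.5;python3 -c "
from h import *
s=snap('side');crop(s,190,190,370,310,4,'s11.png')"
```

```text
t 34.325 pos [ 0.4508 -0.0996  0.0804] jaw 91.57 F [ 0.8 -0.9 -0.4] op 0.0238 q [-0.33 -0.18  2.18  0.    1.14 -1.93]
turn [0.0002 0.0001 0.0012] n 1.0
shift after turn [-0.0003  0.0915 -0.0007] now [-0.0005  0.0915 -0.0007] len 0.092
```

View pics/s11.png

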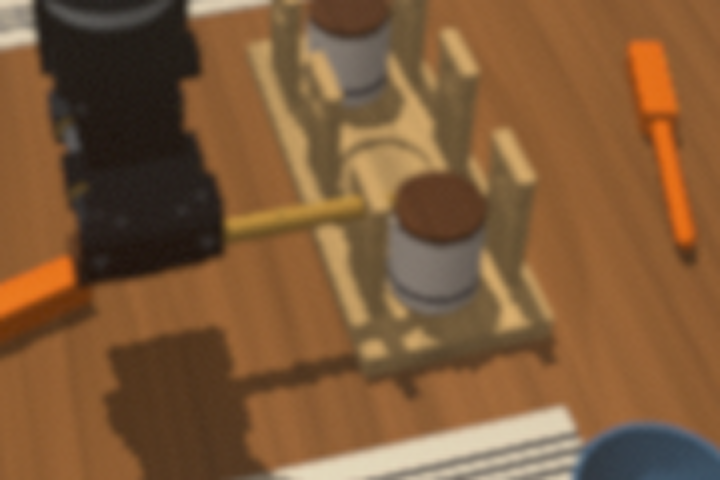

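Tip is at the near eyelet, no contact force. Continuing.

>>> arm_command:
  commands:
    - [[0, 0, 0], [0, 0.01, -0.0005], 0.01]
    - [[0, 0, 0], [0, 0.01, 0], 0.01]
    - [[0, 0, 0], [0, 0.01, 0], 0.01]
    - [[0, 0, 0], [0, 0.008, 0], 0.01]
    - [[0, 0, 0], [0, 0, 0], 0.01]

```text
time: 35.0
ee_pos: [0.4889, -0.0986, 0.0809]
eef_rot: [[-0.028, 1.0, 0.0], [1.0, 0.028, -0.0], [-0.0, 0.0, -1.0]]
force: [0.2, -0.9, -1.4]
opening: 0.0239
```

>>> arm_command:
  commands:
    - [[0, 0, 0], [0, 0.006, 0], 0.01]
    - [[0, 0, 0], [0, 0.006, 0], 0.01]
    - [[0, 0, 0], [0, 0.006, 0], 0.01]
    - [[0, 0, 0], [0, 0.006, 0], 0.01]
    - [[0, 0, 0], [0, 0, 0], 0.01]

```text
time: 35.62
ee_pos: [0.5128, -0.0979, 0.081]
eef_rot: [[-0.027, 1.0, 0.001], [1.0, 0.027, -0.0], [-0.0, 0.001, -1.0]]
force: [-0.1, -0.2, -0.8]
opening: 0.0238
```

```bash
python3 to.py 0.5423 -0.0976 0.0811 91.5;python3 -c "
from h import *
s=snap('side');crop(s,190,190,370,310,4,'s12.png')"
```

```text
t 35.625 pos [ 0.5128 -0.0979  0.081 ] jaw 91.57 F [-0.1 -0.2 -0.8] op 0.0238 q [-0.29 -0.04  2.05  0.    1.13 -1.89]
turn [0.0006 0.     0.0012] n 1.0
shift after turn [-0.0005  0.0295 -0.0001] now [-0.0005  0.0295 -0.0001] len 0.029
```

View pics/s12.png

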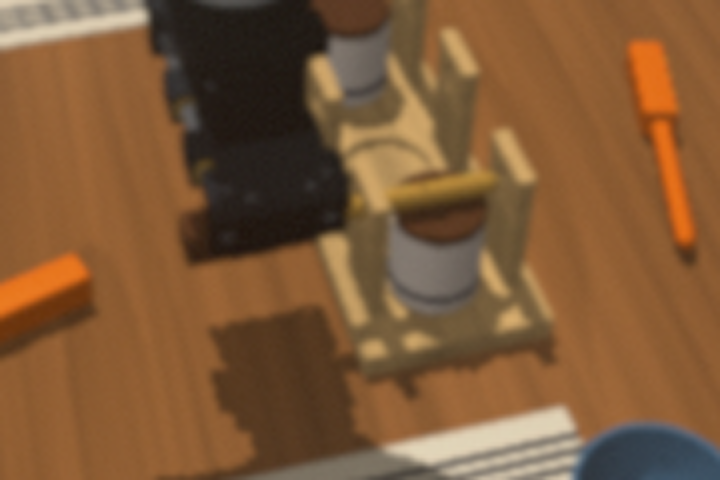

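The rod passes above the lid toward the far eyelet at crop (495,183). Continuing.

>>> arm_command:
  commands:
    - [[0, 0, 0], [-0.0004, 0.005, 0], 0.01]
    - [[0, 0, 0], [0, 0.006, 0], 0.01]
    - [[0, 0, 0], [0, 0.006, 0], 0.01]
    - [[0, 0, 0], [0, 0.006, 0], 0.01]
    - [[0, 0, 0], [0, 0, 0], 0.01]

```text
time: 36.3
ee_pos: [0.5357, -0.0977, 0.0809]
eef_rot: [[-0.027, 1.0, 0.0], [1.0, 0.027, 0.0], [0.0, 0.0, -1.0]]
force: [0.4, -0.9, -1.3]
opening: 0.0238
```

>>> arm_command:
  commands:
    - [[0, 0, 0], [0, 0.002, 0], 0.01]
    - [[0, 0, 0], [0, 0.0015, 0], 0.01]
    - [[0, 0, 0], [0, 0.0015, 0], 0.01]
    - [[0, 0, 0], [0, 0.001, 0], 0.01]
    - [[0, 0, 0], [0, 0, 0], 0.01]

```text
time: 36.92
ee_pos: [0.5407, -0.0975, 0.0808]
eef_rot: [[-0.027, 1.0, -0.001], [1.0, 0.027, 0.0], [0.0, -0.001, -1.0]]
force: [-2.9, -0.5, 0.9]
opening: 0.0235
```

>>> arm_command:
  commands:
    - [[0, 0, 0], [0, 0.001, 0], 0.01]
    - [[0, 0, 0], [0, 0.001, 0], 0.01]
    - [[0, 0, 0], [0, 0.001, 0], 0.01]
    - [[0, 0, 0], [0, 0.0, 0], 0.01]
    - [[0, 0, 0], [0, 0, 0], 0.01]

```text
time: 37.55
ee_pos: [0.5408, -0.0975, 0.0803]
eef_rot: [[-0.028, 1.0, -0.009], [1.0, 0.028, 0.0], [0.0, -0.009, -1.0]]
force: [-13.9, -0.8, 6.8]
opening: 0.0235
```

```bash
python3 -c "
from h import *
s=snap('side');crop(s,230,190,370,310,5,'s13.png')
s=snap('top');crop(s,270,170,390,270,6,'t13.png')"
```

```text
(no output)
```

View pics/s13.png

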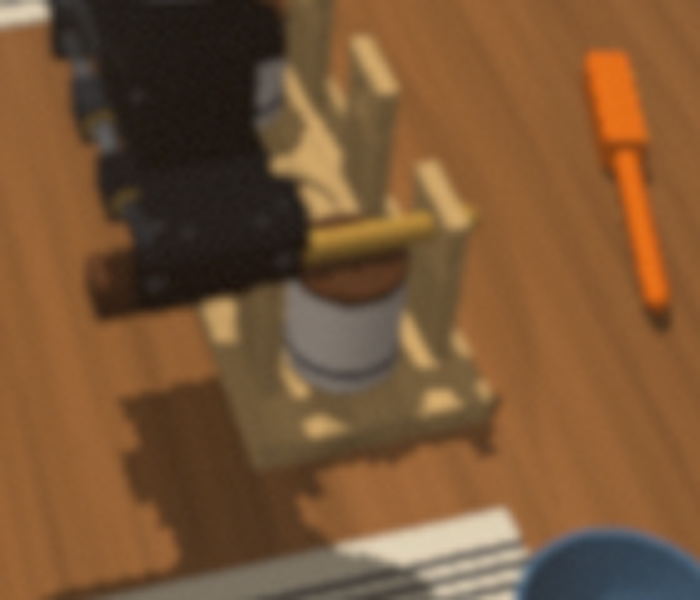

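View pics/t13.png

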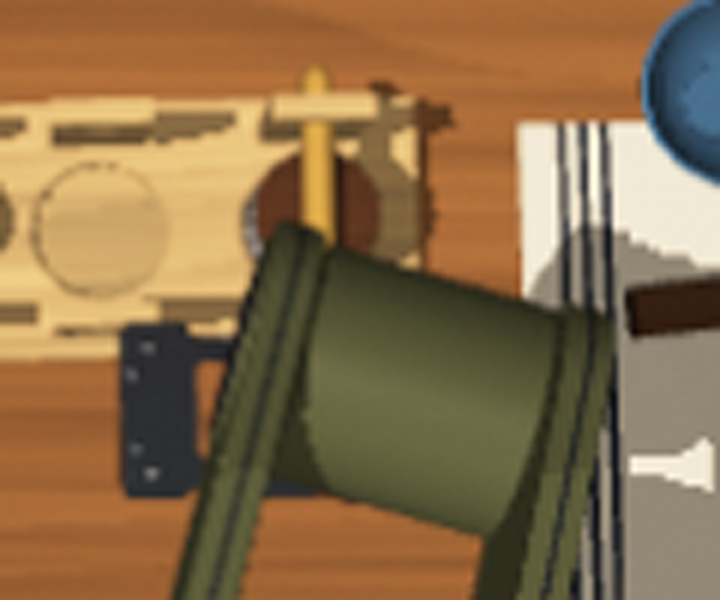

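The rod goes through both eyelets, with the tip past the far bracket at side crop (470,213), and 14 N shows handle contact. Relax, release, and lift.

>>> arm_command:
  commands:
    - [[0, 0, 0], [0, -0.002, 0], 0.01]
    - [[0, 0, 0], [0, 0, 0], 0.06]
    - [[0, 0, 0], [0, 0, 0], 0.06]
    - [[0, 0, 0], [0, 0.0, 0], 0.06]
    - [[0, 0, 0], [0, 0, 0], 0.06]

```text
time: 38.28
ee_pos: [0.5425, -0.0975, 0.081]
eef_rot: [[-0.027, 1.0, 0.001], [1.0, 0.027, -0.0], [-0.0, 0.001, -1.0]]
force: [0.0, 0.8, -0.1]
opening: 0.0572
```

>>> arm_command:
  commands:
    - [[0, 0, 0], [0, 0, -0.03], 0.06]
    - [[0, 0, 0], [0, 0, -0.04], 0.06]
    - [[0, 0, 0], [0, 0, -0.05], 0.06]
    - [[0, 0, 0], [0, -0.05, 0], 0.06]
    - [[0, 0, 0], [0, -0.04, 0], 0.06]

```text
time: 38.9
ee_pos: [0.4517, -0.1, 0.2019]
eef_rot: [[-0.028, 1.0, 0.002], [1.0, 0.028, -0.001], [-0.001, 0.002, -1.0]]
force: [-0.1, 0.1, 0.2]
opening: 0.0602
```

```bash
python3 meas.py; python3 to.py 0.4138 -0.2974 0.2 9.6; python3 -c "
from h import *
s=snap('side');crop(s,230,190,370,310,5,'s14.png')
s=snap('top','t14.png');crop(s,270,170,390,270,6,'t14c.png')"
```

```text
lids
pins
brass px 419.9 216.5 ctr [ 0.6044 -0.3731] yaw -83.5 base [ 0.5986 -0.3216] tip [ 0.6108 -0.4285] 0.108
brass px 433.8 278.4 ctr [ 0.4327 -0.4114] yaw -79.52 base [ 0.4269 -0.3797] tip [ 0.4388 -0.444 ] 0.065
handle px 388.0 220.2 ctr@z18 [ 0.5932 -0.2809]
handle px 367.8 292.5 ctr@z18 [ 0.3956 -0.2243]
handle px 398.3 287.8 ctr@z18 [ 0.4082 -0.3092]
handle px 378.0 296.8 ctr@z18 [ 0.3839 -0.2528]
t 38.95 pos [ 0.4477 -0.0996  0.2005] jaw 91.55 F [ 1.1  0.6 -1. ] op 0.06 q [-0.34 -0.31  2.07 -0.    1.38 -1.93]
turn [-0.0024  0.002   1.4303] n 8.0
shift after turn [-0.0664  0.1894  0.0005] now [-0.1968 -0.0392  0.0006] len 0.201
```

View pics/s14.png

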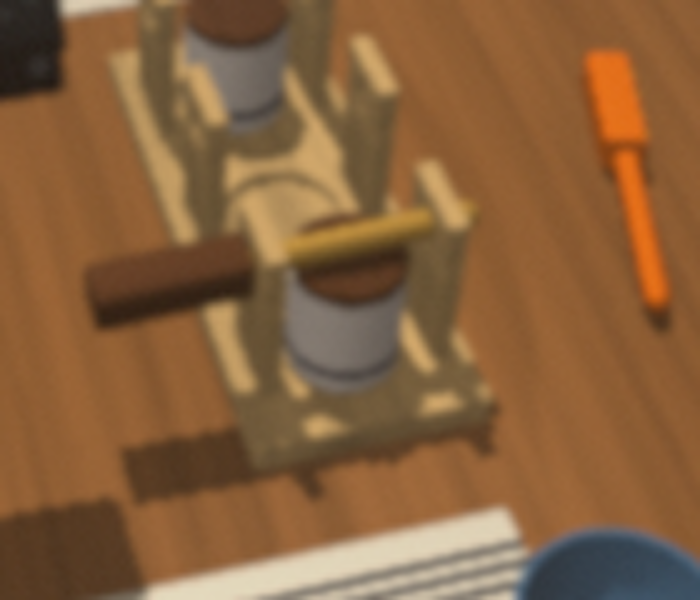

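View pics/t14.png

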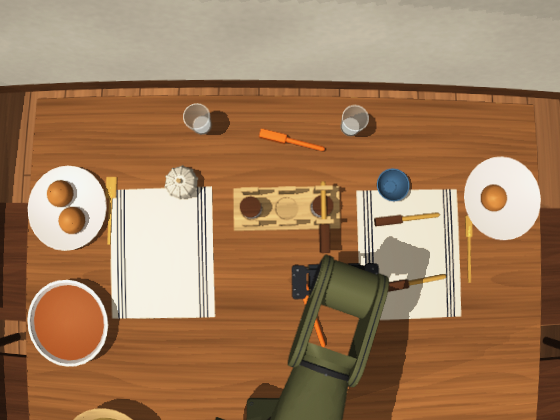

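The pin sits through both eyelets with its handle against the near bracket, side crop (250,262). The remaining dark-handled brass pins are at (388,220) and (397,286), and I'll take the latter. The orange one at (316,325) is left alone.

>>> arm_command:
  commands:
    - [[0, 0, 0.16], [0, 0, 0], 0.06]
    - [[0, 0, 0.16], [0, 0, 0], 0.06]
    - [[0, 0, 0.16], [0, 0, 0], 0.06]
    - [[0, 0, 0.16], [0, 0, 0], 0.06]
    - [[0, 0, 0.16], [0, 0, 0], 0.06]

```text
time: 39.67
ee_pos: [0.4534, -0.1, 0.201]
eef_rot: [[0.702, 0.712, 0.0], [0.712, -0.702, 0.0], [0.0, 0.0, -1.0]]
force: [0.3, 0.3, -0.3]
opening: 0.0598
```

>>> arm_command:
  commands:
    - [[0, 0, 0.16], [0, 0, 0], 0.06]
    - [[0, 0, 0.16], [0, 0, 0], 0.06]
    - [[0, 0, 0.16], [0, 0, 0], 0.06]
    - [[0, 0, 0.15], [0, 0, 0], 0.06]
    - [[0, 0, 0], [0, 0, 0], 0.06]

```text
time: 40.3
ee_pos: [0.4531, -0.1, 0.2009]
eef_rot: [[0.986, 0.169, 0.0], [0.169, -0.986, 0.0], [0.0, 0.0, -1.0]]
force: [-0.2, 0.1, 0.4]
opening: 0.0599
```

>>> arm_command:
  commands:
    - [[0, 0, 0], [-0.013, 0.038, 0], 0.06]
    - [[0, 0, 0], [-0.013, 0.038, 0], 0.06]
    - [[0, 0, 0], [-0.013, 0.038, 0.02], 0.06]
    - [[0, 0, 0], [-0.013, 0.038, 0.03], 0.06]
    - [[0, 0, 0], [-0.013, 0.038, 0.03], 0.06]

```text
time: 40.92
ee_pos: [0.4203, -0.2999, 0.1204]
eef_rot: [[0.985, 0.17, 0.001], [0.17, -0.985, -0.001], [0.001, 0.001, -1.0]]
force: [0.2, 0.3, -0.1]
opening: 0.0602
```

>>> arm_command:
  commands:
    - [[0, 0, 0], [0, 0, 0.03], 0.06]
    - [[0, 0, 0], [0, 0, 0], 0.06]
    - [[0, 0, 0], [0, 0, 0], 0.06]
    - [[0, 0, 0], [0, 0, 0], 0.06]
    - [[0, 0, 0], [0, 0, 0], 0.06]

```text
time: 41.55
ee_pos: [0.4207, -0.2984, 0.0922]
eef_rot: [[0.986, 0.168, 0.002], [0.168, -0.986, -0.002], [0.002, 0.002, -1.0]]
force: [0.5, 0.4, 0.5]
opening: 0.0602
```

```bash
python3 to.py 0.4141 -0.2988 0.005 9.6;python3 -c "
from h import *
s=snap('side');crop(s,170,250,370,420,4,'s15.png')"
```

```text
t 41.55 pos [ 0.4207 -0.2984  0.0922] jaw 9.68 F [0.5 0.4 0.5] op 0.0602 q [-0.72 -0.07  2.06  0.    1.15 -0.89]
turn [ 0.0019 -0.0015  0.0014] n 1.0
shift after turn [-0.0066 -0.0007  0.0872] now [-0.0067 -0.0009  0.0872] len 0.087
```

View pics/s15.png

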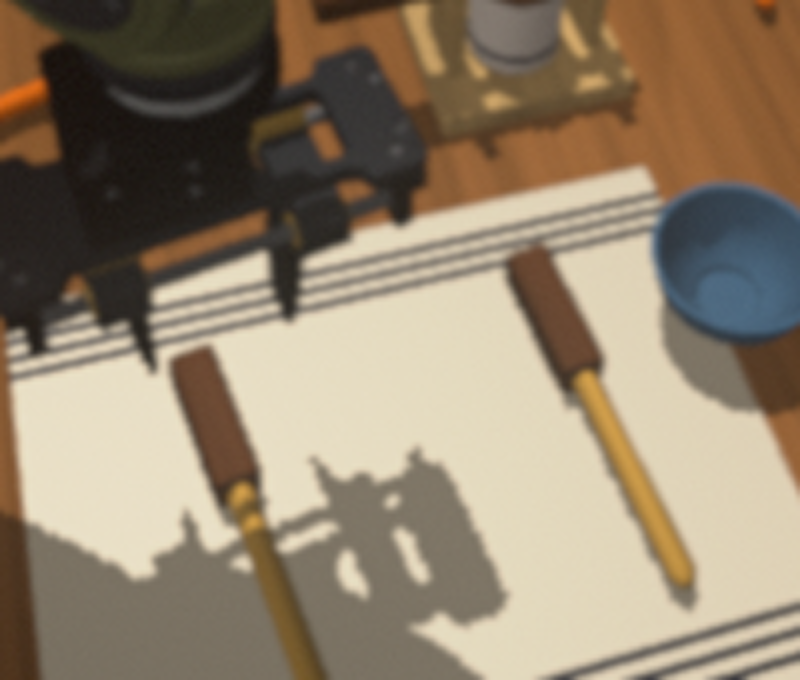

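The jaws straddle the near pin, handle at crop (215,420). Correct 7 mm and descend.

>>> arm_command:
  commands:
    - [[0, 0, 0], [-0.0066, -0.0005, 0.02], 0.06]
    - [[0, 0, 0], [0, 0, 0.03], 0.06]
    - [[0, 0, 0], [0, 0, 0.025], 0.06]
    - [[0, 0, 0], [0, 0, 0.0105], 0.06]
    - [[0, 0, 0], [0, 0, 0], 0.06]
  grip_force: 40

```text
time: 42.22
ee_pos: [0.4132, -0.2985, 0.0051]
eef_rot: [[0.986, 0.167, -0.001], [0.167, -0.986, 0.001], [-0.001, -0.001, -1.0]]
force: [-0.5, -0.4, 0.2]
opening: 0.0602
```

>>> arm_command:
  commands:
    - [[0, 0, 0], [0, 0, 0], 0.01]
    - [[0, 0, 0], [0, 0, 0], 0.01]
    - [[0, 0, 0], [0, 0, 0], 0.01]
    - [[0, 0, 0], [0, 0, 0], 0.01]
    - [[0, 0, 0], [0, 0, 0], 0.01]

```text
time: 42.85
ee_pos: [0.4135, -0.2989, 0.0057]
eef_rot: [[0.986, 0.167, 0.0], [0.167, -0.986, -0.0], [0.0, 0.0, -1.0]]
force: [-0.0, 0.1, 2.8]
opening: 0.0238
```

>>> arm_command:
  commands:
    - [[0, 0, 0], [0, 0, -0.02], 0.01]
    - [[0, 0, 0], [0, 0, -0.05], 0.01]
    - [[0, 0, 0], [0, 0, -0.05], 0.01]
    - [[0, 0, 0], [0, 0, -0.05], 0.01]
    - [[0, 0, -0.15], [0, 0, 0], 0.01]
  grip_force: 50

```text
time: 43.48
ee_pos: [0.4155, -0.3007, 0.1809]
eef_rot: [[0.949, 0.317, 0.007], [0.317, -0.949, -0.006], [0.005, 0.008, -1.0]]
force: [0.1, -0.2, -1.2]
opening: 0.0237
```

>>> arm_command:
  commands:
    - [[0, 0, -0.16], [0, 0, 0], 0.01]
    - [[0, 0, -0.16], [0, 0, 0], 0.01]
    - [[0, 0, -0.16], [0, 0, 0], 0.01]
    - [[0, 0, -0.16], [0, 0, 0], 0.01]
    - [[0, 0, -0.16], [0, 0, 0], 0.01]

```text
time: 44.1
ee_pos: [0.413, -0.2985, 0.1748]
eef_rot: [[0.433, 0.902, -0.001], [0.902, -0.433, 0.001], [0.0, -0.001, -1.0]]
force: [0.6, -0.0, -2.0]
opening: 0.0237
```

>>> arm_command:
  commands:
    - [[0, 0, -0.16], [0, 0, 0], 0.01]
    - [[0, 0, -0.16], [0, 0, 0], 0.01]
    - [[0, 0, -0.16], [0, 0, 0], 0.01]
    - [[0, 0, 0], [0, 0, 0], 0.01]
    - [[0, 0, 0], [0, 0, 0], 0.01]

```text
time: 44.72
ee_pos: [0.4132, -0.2986, 0.1751]
eef_rot: [[-0.025, 1.0, -0.0], [1.0, 0.025, 0.0], [0.0, -0.0, -1.0]]
force: [0.0, -0.1, -1.6]
opening: 0.0234
```

```bash
python3 to.py 0.4128 0.0885 0.12 91.5
```

```text
t 44.725 pos [ 0.4132 -0.2986  0.1751] jaw 91.43 F [ 0.  -0.1 -1.6] op 0.0234 q [-0.73 -0.16  2.   -0.    1.3  -2.33]
turn [-0.0004 -0.0004 -0.0012] n 1.0
shift after turn [0.387  0.0098 0.0551] now [0.387  0.0093 0.0552] len 0.391
```

>>> arm_command:
  commands:
    - [[0, 0, -0.0012], [0.035, 0, 0], 0.01]
    - [[0, 0, 0], [0.044, 0.001, 0], 0.01]
    - [[0, 0, 0], [0.044, 0.001, 0], 0.01]
    - [[0, 0, 0], [0.044, 0.001, 0], 0.01]
    - [[0, 0, 0], [0.044, 0.001, 0], 0.01]

```text
time: 45.35
ee_pos: [0.4112, -0.0864, 0.1754]
eef_rot: [[-0.026, 1.0, 0.0], [1.0, 0.026, -0.0], [-0.0, 0.0, -1.0]]
force: [0.9, -0.6, -1.9]
opening: 0.0237
```

>>> arm_command:
  commands:
    - [[0, 0, 0], [0.044, 0.001, 0], 0.01]
    - [[0, 0, 0], [0.044, 0.001, 0], 0.01]
    - [[0, 0, 0], [0.044, 0.001, 0], 0.01]
    - [[0, 0, 0], [0.044, 0.001, 0], 0.01]
    - [[0, 0, 0], [0, 0, 0], 0.01]

```text
time: 45.98
ee_pos: [0.41, 0.0904, 0.1754]
eef_rot: [[-0.032, 0.999, -0.0], [0.999, 0.032, 0.0], [0.0, -0.0, -1.0]]
force: [-0.4, -1.2, 0.1]
opening: 0.0239
```

>>> arm_command:
  commands:
    - [[0, 0, 0], [0, 0, 0.03], 0.01]
    - [[0, 0, 0], [0, 0, 0.03], 0.01]
    - [[0, 0, 0], [0, 0, 0.025], 0.01]
    - [[0, 0, 0], [0, 0, 0.0085], 0.01]
    - [[0, 0, 0], [0, 0, 0], 0.01]

```text
time: 46.6
ee_pos: [0.4103, 0.0877, 0.0818]
eef_rot: [[-0.027, 1.0, -0.001], [1.0, 0.027, -0.0], [-0.0, -0.001, -1.0]]
force: [1.0, -0.1, -0.9]
opening: 0.0235
```

```bash
python3 to.py 0.4128 0.0885 0.0812 91.5;python3 -c "
from h import *
s=snap('side');crop(s,170,130,350,280,4,'s16.png')
s=snap('top');crop(s,200,170,330,300,5,'t16.png')"
```

```text
t 46.6 pos [0.4103 0.0877 0.0818] jaw 91.55 F [ 1.  -0.1 -0.9] op 0.0235 q [ 0.08 -0.29  2.27 -0.    1.16 -1.52]
turn [-0.0008  0.0002  0.0009] n 1.0
shift after turn [0.0007 0.0025 0.0006] now [0.0007 0.0025 0.0006] len 0.003
```

View pics/s16.png

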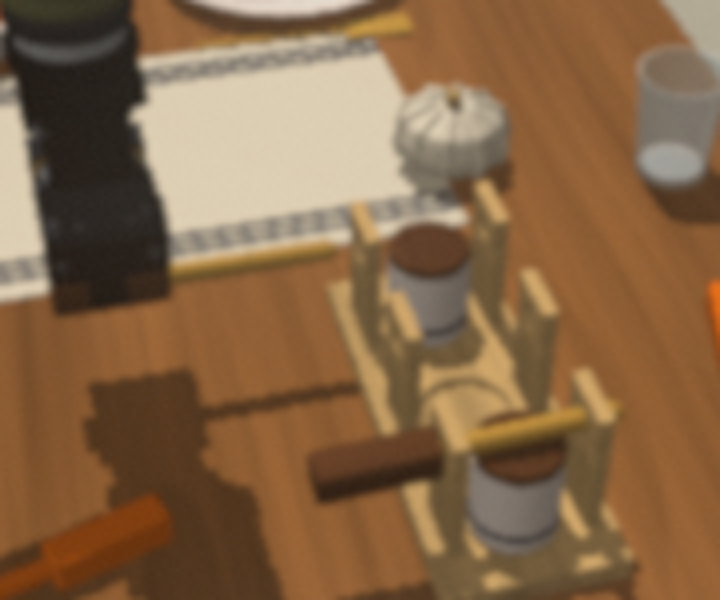

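View pics/t16.png

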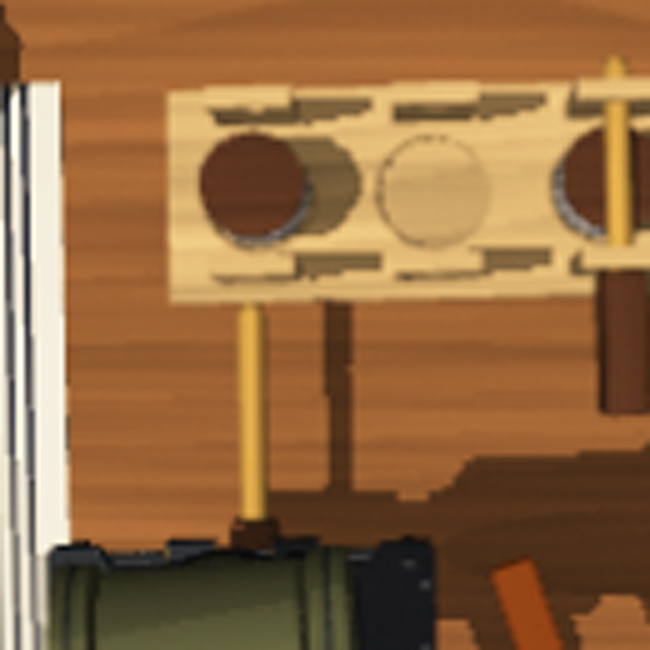

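The bay2 pin is still seated. The held rod points at the bay0 eyelet, top crop (252,310). Inserting.

>>> arm_command:
  commands:
    - [[0, 0, 0], [0.0006, 0.01, 0.0003], 0.01]
    - [[0, 0, 0], [0, 0.01, 0], 0.01]
    - [[0, 0, 0], [0, 0.008, 0], 0.01]
    - [[0, 0, 0], [0, 0.006, 0], 0.01]
    - [[0, 0, 0], [0, 0, 0], 0.01]

```text
time: 47.32
ee_pos: [0.4448, 0.0899, 0.0815]
eef_rot: [[-0.028, 1.0, 0.0], [1.0, 0.028, -0.0], [-0.0, 0.0, -1.0]]
force: [-0.7, -0.1, -1.8]
opening: 0.0238
```

```bash
python3 to.py 0.5373 0.0917 0.0812 91.5;python3 -c "
from h import *
s=snap('side');crop(s,170,130,350,280,4,'s17.png')"
```

```text
t 47.325 pos [0.4448 0.0899 0.0815] jaw 91.62 F [-0.7 -0.1 -1.8] op 0.0238 q [ 0.08 -0.2   2.2  -0.    1.14 -1.52]
turn [0.     0.     0.0021] n 1.0
shift after turn [-0.0006  0.0925  0.0003] now [-0.0008  0.0925  0.0003] len 0.092
```

View pics/s17.png

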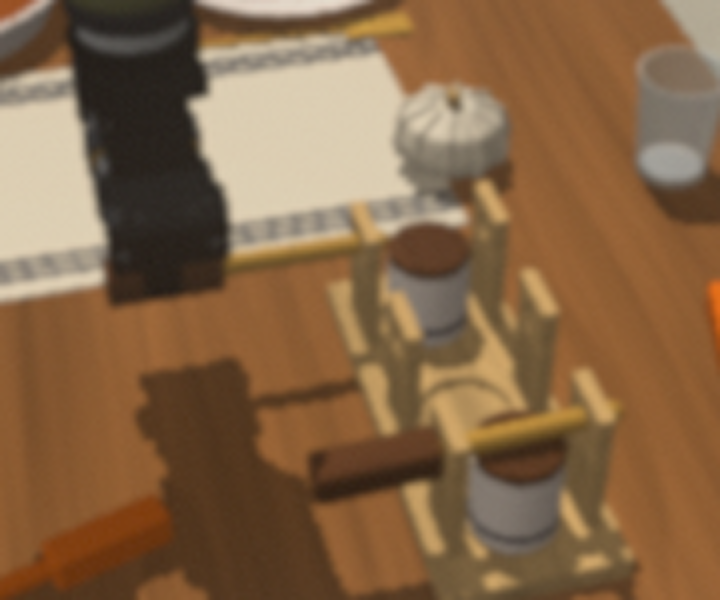

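>>> arm_command:
  commands:
    - [[0, 0, 0.001], [-0.0006, 0.01, 0.0], 0.01]
    - [[0, 0, 0], [0, 0.01, 0], 0.01]
    - [[0, 0, 0], [0, 0.01, 0], 0.01]
    - [[0, 0, 0], [0, 0.008, 0], 0.01]
    - [[0, 0, 0], [0, 0, 0], 0.01]

```text
time: 48.0
ee_pos: [0.483, 0.0903, 0.0816]
eef_rot: [[-0.027, 1.0, -0.0], [1.0, 0.027, 0.0], [0.0, -0.0, -1.0]]
force: [0.1, 0.3, -1.0]
opening: 0.0238
```

>>> arm_command:
  commands:
    - [[0, 0, 0], [0, 0.006, 0], 0.01]
    - [[0, 0, 0], [0, 0.006, 0], 0.01]
    - [[0, 0, 0], [0, 0.006, 0], 0.01]
    - [[0, 0, 0], [0, 0.006, 0], 0.01]
    - [[0, 0, 0], [0, 0, 0], 0.01]

```text
time: 48.62
ee_pos: [0.5068, 0.091, 0.0817]
eef_rot: [[-0.027, 1.0, 0.0], [1.0, 0.027, 0.0], [0.0, 0.0, -1.0]]
force: [0.1, -0.6, -1.0]
opening: 0.024
```

>>> arm_command:
  commands:
    - [[0, 0, 0], [0, 0.006, 0], 0.01]
    - [[0, 0, 0], [0, 0.006, 0], 0.01]
    - [[0, 0, 0], [0, 0.006, 0], 0.01]
    - [[0, 0, 0], [0, 0.006, 0], 0.01]
    - [[0, 0, 0], [0, 0, 0], 0.01]

```text
time: 49.25
ee_pos: [0.5308, 0.0916, 0.0816]
eef_rot: [[-0.027, 1.0, 0.0], [1.0, 0.027, 0.0], [0.0, 0.0, -1.0]]
force: [-1.1, 0.7, -1.0]
opening: 0.0241
```

```bash
python3 to.py 0.5373 0.0917 0.0812 91.5
```

```text
t 49.25 pos [0.5308 0.0916 0.0816] jaw 91.57 F [-1.1  0.7 -1. ] op 0.0241 q [ 0.07  0.    2.01  0.    1.13 -1.53]
turn [ 0.0001 -0.      0.0011] n 1.0
shift after turn [-0.0001  0.0065  0.0004] now [-0.0001  0.0065  0.0004] len 0.007
```

>>> arm_command:
  commands:
    - [[0, 0, 0], [0, 0.0015, 0], 0.01]
    - [[0, 0, 0], [0, 0.0015, 0], 0.01]
    - [[0, 0, 0], [0, 0.0015, 0], 0.01]
    - [[0, 0, 0], [0, 0.001, 0], 0.01]
    - [[0, 0, 0], [0, 0, 0], 0.01]

```text
time: 49.88
ee_pos: [0.5345, 0.0918, 0.0812]
eef_rot: [[-0.028, 1.0, -0.004], [1.0, 0.028, -0.0], [-0.0, -0.004, -1.0]]
force: [-4.6, 0.2, 2.9]
opening: 0.0237
```

>>> arm_command:
  commands:
    - [[0, 0, 0], [0, 0.001, 0], 0.01]
    - [[0, 0, 0], [0, 0.001, 0], 0.01]
    - [[0, 0, 0], [0, 0.001, 0], 0.01]
    - [[0, 0, 0], [0, 0.0, 0], 0.01]
    - [[0, 0, 0], [0, 0, 0], 0.01]

```text
time: 50.5
ee_pos: [0.5345, 0.0918, 0.0809]
eef_rot: [[-0.028, 1.0, -0.011], [1.0, 0.028, -0.001], [-0.0, -0.011, -1.0]]
force: [-15.5, -0.8, 8.5]
opening: 0.0233
```

>>> arm_command:
  commands:
    - [[0, 0, 0], [0, -0.002, 0], 0.01]
    - [[0, 0, 0], [0, 0, 0], 0.06]
    - [[0, 0, 0], [0, 0, 0], 0.06]
    - [[0, 0, 0], [0, 0.0, 0], 0.06]
    - [[0, 0, 0], [0, 0, 0], 0.06]

```text
time: 51.12
ee_pos: [0.5372, 0.0918, 0.0818]
eef_rot: [[-0.027, 1.0, 0.001], [1.0, 0.027, 0.0], [0.0, 0.001, -1.0]]
force: [-0.6, 0.2, 1.3]
opening: 0.0572
```

>>> arm_command:
  commands:
    - [[0, 0, 0], [0, 0, -0.03], 0.06]
    - [[0, 0, 0], [0, 0, -0.04], 0.06]
    - [[0, 0, 0], [0, 0, -0.05], 0.06]
    - [[0, 0, 0], [0, -0.05, 0], 0.06]
    - [[0, 0, 0], [0, -0.05, 0], 0.06]

```text
time: 51.75
ee_pos: [0.4365, 0.0891, 0.2027]
eef_rot: [[-0.027, 1.0, 0.002], [1.0, 0.027, 0.0], [0.0, 0.002, -1.0]]
force: [-0.3, 0.4, 1.5]
opening: 0.0602
```

>>> arm_command:
  commands:
    - [[0, 0, 0], [0, -0.04, 0], 0.06]
    - [[0, 0, 0], [0, -0.03, 0], 0.06]
    - [[0, 0, 0], [0, 0, 0], 0.06]
    - [[0, 0, 0], [0, 0, 0], 0.06]
    - [[0, 0, 0], [0, 0, 0], 0.06]

```text
time: 52.38
ee_pos: [0.3676, 0.0871, 0.2017]
eef_rot: [[-0.027, 1.0, -0.0], [1.0, 0.027, -0.0], [-0.0, -0.0, -1.0]]
force: [0.4, 0.1, -0.6]
opening: 0.06
```

```bash
python3 -c "
from h import *
s=snap('side');crop(s,220,140,350,290,4,'s18.png')
s=snap('top');crop(s,220,170,350,260,6,'t18.png')
b=s['bgr'].astype(int)
br=((b[...,2]>150)&(b[...,2]-b[...,0]>70))
dk=((b[...,2]<115)&(b[...,2]-b[...,0]>20)&(b[...,2]-b[...,0]<70))
for n,L in ((0,(.6228,.094)),(2,(.6278,-.0953))):
    ax=np.array([.9997,.0264])
    for nm,t,z in (('outer face near',-.048,.088),('handle end',-.123,.1),('handle front top',-.048,.1),('far outer',.048,.088),('tip',.062,.088)):
        print(n,nm,proj(s,[L[0]+ax[0]*t,L[1]+ax[1]*t,z]).round(1))
"
```

```text
0 outer face near [[250.1 224.6]]
0 handle end [[250.1 254. ]]
0 handle front top [[249.8 224.4]]
0 far outer [[249.6 187.5]]
0 tip [[249.6 182.1]]
2 outer face near [[323.7 223.3]]
2 handle end [[324.9 252.6]]
2 handle front top [[324.2 223.1]]
2 far outer [[322.8 186.3]]
2 tip [[322.7 180.9]]
```

View pics/s18.png

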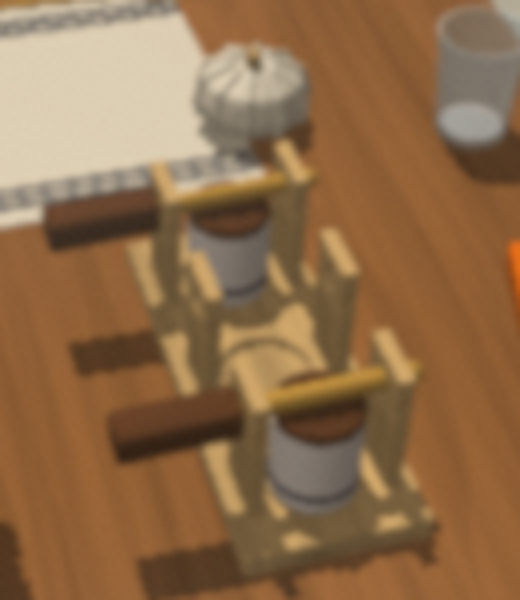

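View pics/t18.png

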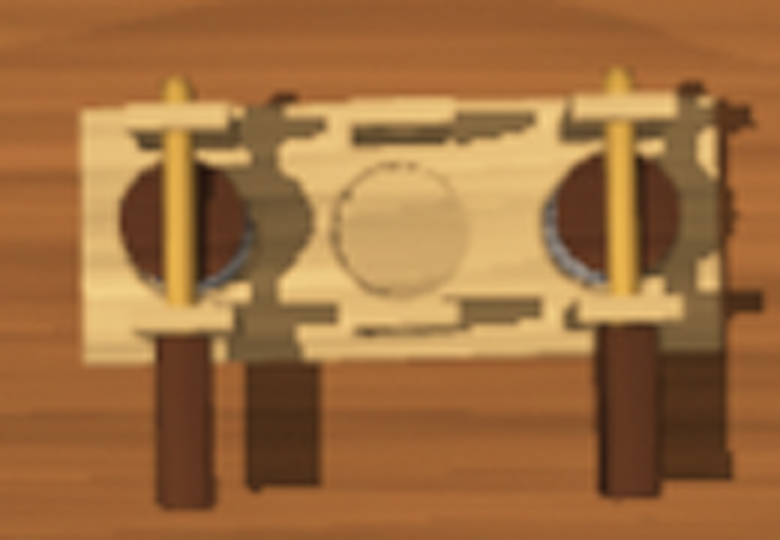

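Both pins run through both eyelets. The bay0 handle, end at crop (185,508), looks about 1–2 mm shorter of home than bay2's. I'll push on its end with closed fingers to be sure.

>>> arm_command:
  commands:
    - [[0, 0, 0], [0.0008, 0.03, 0], 0.0]
    - [[0, 0, 0], [0, 0.03, 0], 0.0]
    - [[0, 0, 0], [0, 0.0325, 0], 0.0]
    - [[0, 0, 0], [0, 0, 0.03], 0.0]
    - [[0, 0, 0], [0, 0, 0.03], 0.0]

```text
time: 53.1
ee_pos: [0.4603, 0.0904, 0.1407]
eef_rot: [[-0.027, 1.0, -0.0], [1.0, 0.027, 0.0], [0.0, -0.0, -1.0]]
force: [0.7, 0.4, 0.7]
opening: 0.0154
```

>>> arm_command:
  commands:
    - [[0, 0, 0], [0, 0, 0.03], 0.0]
    - [[0, 0, 0], [0, 0, 0.025], 0.0]
    - [[0, 0, 0], [0, 0, 0.0115], 0.0]
    - [[0, 0, 0], [0, 0, 0], 0.0]
    - [[0, 0, 0], [0, 0, 0], 0.0]

```text
time: 53.72
ee_pos: [0.4603, 0.0906, 0.0762]
eef_rot: [[-0.027, 1.0, 0.002], [1.0, 0.027, 0.0], [0.0, 0.002, -1.0]]
force: [0.8, -0.5, 0.0]
opening: 0.0007
```

```bash
python3 to.py 0.4885 0.0905 0.075 91.5;python3 -c "
from h import *
s=snap('side');crop(s,190,140,350,290,4,'s19.png')"
```

```text
t 53.725 pos [0.4603 0.0906 0.0762] jaw 91.57 F [ 0.8 -0.5  0. ] op 0.0007 q [ 0.08 -0.15  2.17  0.    1.12 -1.52]
turn [ 0.0019 -0.0001  0.0012] n 1.0
shift after turn [-0.0008  0.0282  0.0012] now [-0.0008  0.0282  0.0012] len 0.028
```

View pics/s19.png

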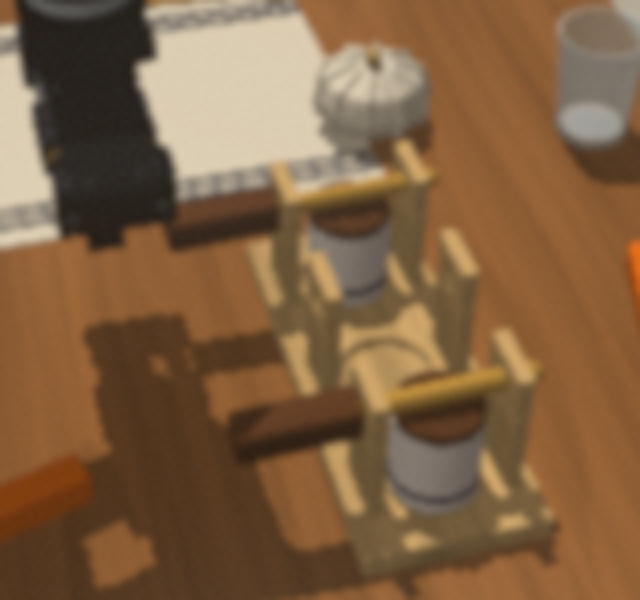

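The closed fingers are behind the handle end, crop (105,235) against the handle end at (175,225). Advance slowly.

>>> arm_command:
  commands:
    - [[0, 0, 0], [-0.0006, 0.008, 0], 0.0]
    - [[0, 0, 0], [0, 0.007, 0], 0.0]
    - [[0, 0, 0], [0, 0.005, 0], 0.0]
    - [[0, 0, 0], [0, 0.003, 0], 0.0]
    - [[0, 0, 0], [0, 0, 0], 0.0]

```text
time: 54.4
ee_pos: [0.4825, 0.0905, 0.075]
eef_rot: [[-0.027, 1.0, -0.0], [1.0, 0.027, -0.0], [-0.0, -0.0, -1.0]]
force: [0.5, 0.2, -0.2]
opening: 0.0004
```

>>> arm_command:
  commands:
    - [[0, 0, 0], [0, 0.001, 0], 0.0]
    - [[0, 0, 0], [0, 0.001, 0], 0.0]
    - [[0, 0, 0], [0, 0.001, 0], 0.0]
    - [[0, 0, 0], [0, 0.001, 0], 0.0]
    - [[0, 0, 0], [0, 0, 0], 0.0]

```text
time: 55.02
ee_pos: [0.4863, 0.0906, 0.075]
eef_rot: [[-0.027, 1.0, -0.0], [1.0, 0.027, 0.0], [0.0, -0.0, -1.0]]
force: [0.2, 0.3, -0.0]
opening: 0.0003
```

>>> arm_command:
  commands:
    - [[0, 0, 0], [0, 0.001, 0], 0.0]
    - [[0, 0, 0], [0, 0.001, 0], 0.0]
    - [[0, 0, 0], [0, 0.001, 0], 0.0]
    - [[0, 0, 0], [0, 0.001, 0], 0.0]
    - [[0, 0, 0], [0, 0, 0], 0.0]

```text
time: 55.65
ee_pos: [0.4865, 0.0908, 0.0744]
eef_rot: [[-0.028, 1.0, -0.01], [1.0, 0.028, -0.0], [0.0, -0.01, -1.0]]
force: [-14.7, -0.1, 9.6]
opening: 0.0006
```

Contact is immediate at 0.4865 with 15 N and the pin didn't move. I'll do the same check on bay2.

>>> arm_command:
  commands:
    - [[0, 0, 0], [0, -0.015, 0], 0.0]
    - [[0, 0, 0], [0, -0.015, 0], 0.0]
    - [[0, 0, 0], [-0.045, 0, 0], 0.0]
    - [[0, 0, 0], [-0.048, 0, 0], 0.0]
    - [[0, 0, 0], [-0.048, 0, 0], 0.0]

```text
time: 56.28
ee_pos: [0.4639, -0.0522, 0.0753]
eef_rot: [[-0.028, 1.0, 0.002], [1.0, 0.028, -0.0], [-0.0, 0.002, -1.0]]
force: [0.4, -0.6, -0.1]
opening: 0.0008
```

>>> arm_command:
  commands:
    - [[0, 0, 0], [-0.048, 0, 0], 0.0]
    - [[0, 0, 0], [0, 0, 0], 0.0]
    - [[0, 0, 0], [0, 0.01, 0], 0.0]
    - [[0, 0, 0], [0, 0.009, 0], 0.0]
    - [[0, 0, 0], [0, 0, 0], 0.0]

```text
time: 56.9
ee_pos: [0.4853, -0.0974, 0.0751]
eef_rot: [[-0.03, 1.0, 0.0], [1.0, 0.03, 0.0], [0.0, 0.0, -1.0]]
force: [-0.9, 0.4, -0.5]
opening: 0.0004
```

```bash
python3 to.py 0.4915 -0.0985 0.075 91.5
```

```text
t 56.9 pos [ 0.4853 -0.0974  0.0751] jaw 91.7 F [-0.9  0.4 -0.5] op 0.0004 q [-0.31 -0.09  2.11  0.    1.12 -1.91]
turn [ 0.0002 -0.      0.0034] n 1.0
shift after turn [-0.0012  0.0061  0.0001] now [-0.0013  0.0061  0.0001] len 0.006
```

>>> arm_command:
  commands:
    - [[0, 0, 0], [-0.0012, 0.0015, 0], 0.0]
    - [[0, 0, 0], [0, 0.0015, 0], 0.0]
    - [[0, 0, 0], [0, 0.001, 0], 0.0]
    - [[0, 0, 0], [0, 0, 0], 0.0]
    - [[0, 0, 0], [0, 0, 0], 0.0]

```text
time: 57.52
ee_pos: [0.4885, -0.0996, 0.0751]
eef_rot: [[-0.027, 1.0, -0.0], [1.0, 0.027, 0.0], [0.0, -0.0, -1.0]]
force: [0.2, -0.4, 0.3]
opening: 0.0004
```

>>> arm_command:
  commands:
    - [[0, 0, 0], [0, 0.001, 0], 0.0]
    - [[0, 0, 0], [0, 0.001, 0], 0.0]
    - [[0, 0, 0], [0, 0.001, 0], 0.0]
    - [[0, 0, 0], [0, 0, 0], 0.0]
    - [[0, 0, 0], [0, 0, 0], 0.0]

```text
time: 58.15
ee_pos: [0.4915, -0.0995, 0.075]
eef_rot: [[-0.027, 1.0, -0.0], [1.0, 0.027, 0.0], [0.0, -0.0, -1.0]]
force: [0.5, 0.8, 0.3]
opening: 0.0007
```

>>> arm_command:
  commands:
    - [[0, 0, 0], [0, 0.001, 0], 0.0]
    - [[0, 0, 0], [0, 0.001, 0], 0.0]
    - [[0, 0, 0], [0, 0.001, 0], 0.0]
    - [[0, 0, 0], [0, 0, 0], 0.0]
    - [[0, 0, 0], [0, 0, 0], 0.0]

```text
time: 58.78
ee_pos: [0.4925, -0.0992, 0.0746]
eef_rot: [[-0.028, 1.0, -0.005], [1.0, 0.028, 0.001], [0.001, -0.005, -1.0]]
force: [-8.1, 0.6, 4.6]
opening: 0.0005
```

Bay2 contacts at 0.4925. The 6 mm difference from bay0 compares with 5 mm expected from the carrier's yaw, so both handles are home to within about 1 mm. Retreat and take a final look.

>>> arm_command:
  commands:
    - [[0, 0, 0], [0, -0.02, 0], 0.0]
    - [[0, 0, 0], [0, -0.03, 0], 0.0]
    - [[0, 0, 0], [0, 0, -0.05], 0.0]
    - [[0, 0, 0], [0, -0.04, -0.05], 0.0]
    - [[0, 0, 0], [0, -0.03, -0.02], 0.0]

```text
time: 59.4
ee_pos: [0.3762, -0.1032, 0.1975]
eef_rot: [[-0.028, 1.0, 0.006], [1.0, 0.028, -0.002], [-0.003, 0.006, -1.0]]
force: [0.3, -1.1, 0.8]
opening: 0.0001
```

>>> arm_command:
  commands:
    - [[0, 0, 0], [0, 0, 0], 0.0]
    - [[0, 0, 0], [0, 0, 0], 0.0]
    - [[0, 0, 0], [0, 0, 0], 0.0]
    - [[0, 0, 0], [0, 0, 0], 0.0]
    - [[0, 0, 0], [0, 0, 0], 0.0]

```text
time: 60.02
ee_pos: [0.3756, -0.1025, 0.1932]
eef_rot: [[-0.028, 1.0, -0.001], [1.0, 0.028, 0.001], [0.001, -0.001, -1.0]]
force: [0.1, 0.4, 0.1]
opening: 0.0005
```

```bash
python3 to.py 0.4 -0.0985 0.2 91.5;python3 -c "
from h import *
s=snap('side');crop(s,220,140,350,290,4,'s20.png')
s=snap('top','t20f.png');crop(s,220,170,350,260,6,'t20.png')"
```

```text
t 60.025 pos [ 0.3756 -0.1025  0.1932] jaw 91.59 F [0.1 0.4 0.1] op 0.0005 q [-0.4  -0.49  2.22  0.    1.42 -2.  ]
turn [-0.0014 -0.0007  0.0015] n 1.0
shift after turn [ 0.0034  0.0245 -0.0068] now [ 0.0033  0.0245 -0.0068] len 0.026
```

View pics/s20.png

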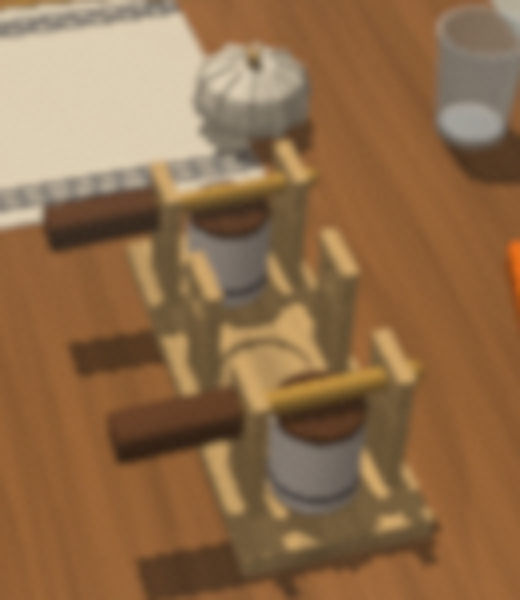

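View pics/t20.png

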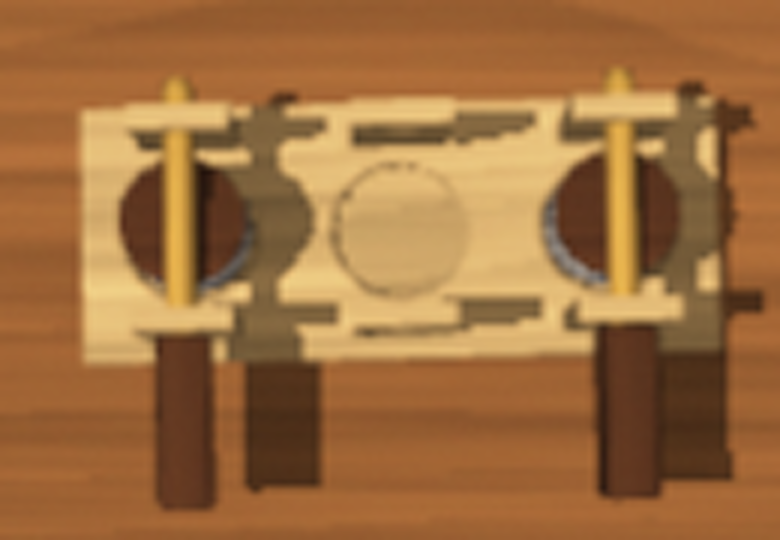

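View pics/t20f.png

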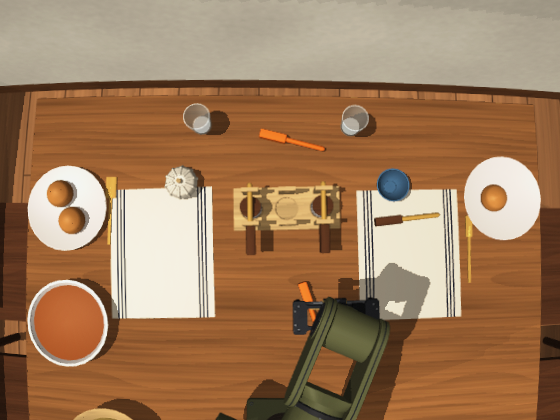

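The final view shows both pots pinned, tips past the far brackets at full-frame (249,183) and (323,182). The pumpkin (181,182) and bowl (393,184) are unmoved, and the spare pin is still on its mat.

```bash
python3 -c "
from bench import ticket
print(ticket.hand_in())"
```

```text
the job is handed in; nothing more can be done
None
```

I handed the job in at about 60 s. Only two pots were on the table. They now stand upright in bay0 and bay2, lids pressed down and each locked with a dark-handled pin.

**Lids:** under 11–14 N both lids stopped with their tops about 78 mm above the table, which matches fully down.

**Pins:** the pictures show both rods through both eyelets, with the tips past the far brackets. After the insertions I pushed each handle end with 8–15 N. Bay0's pin did not move. Bay2's contact came where expected, with at most about 0.5 mm of movement.

**A check that disagreed:** the two handle ends stopped 6 mm apart in x, against 5 mm expected from the carrier's angle. In the top view bay0's handle also looked 1–2 mm shorter of home than bay2's. I put this down to calibration error, but bay0's pin could be about 1 mm short.

**Left alone:** the pumpkin, the blue bowl, the orange look-alikes and the third pin were not touched, and I saw no knocked object.

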